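# Load slate plaques on edge and slide the tray into the propagator bay

### The arm

A 6-joint arm with a two-finger parallel gripper is mounted at the origin on the work surface. World frame = base frame: x ahead of the robot, y to its left, z up, the work surface at z = 0. Lengths are in mm, angles in rad, forces in N, time in s.
With the tool pointing down it reaches from about 300 to 775 mm from the base axis. Payload 14.6 kg.
Tool frame: the origin (TCP) lies on the centre line of the jaws, within the pads' length; the fingertips stand 8 mm ahead of it and the grasp point (between the pads) lies 11 mm behind it; z points along the fingers, y is the direction in which the jaws open and shut (so a half turn about z gives the same grasp; the last joint's range is limited). The gripper opens to 94 mm and grips with 3 to 60 N. Pads are 16 mm wide; open, the fingers measure 119 mm over their backs; the gripper's body (75 mm by 177 mm) begins 78 mm behind the grasp point.
Start: joints at [-1.403, 0.3, 1.521, -0, 1.321, -0.067], TCP at [127.95, -534.9, 213.446] pointing down, gripper open.
Joint ranges: [-3.03, 3.03], [-0.79, 2.21], [0.23, 2.52], [-1.04, 4.18], [0, 3.07], [-2.55, 2.55]. Speed limits (rad/s): [2.22, 2.22, 2.57, 3.14, 3.14, 3.14].

### API

Orientations are given as [roll, pitch, yaw] about the fixed x, y, z axes, in that order (R = Rz(yaw) Ry(pitch) Rx(roll)).
In Python, from cell import read_state, cams, manip gives the robot as it stands.
- The arm moves only by the shell command python3 -m handwheel 'ROWS' [OPENING] [FORCE]. ROWS is JSON, a list of rows, each a list of 4 numbers: the shift along the tool's x, y, z in m, then the turn about the tool's z in degrees. In form: [[dx, dy, dz, turn], ...]. A call has 1 to 5 rows; each row is the pose to reach, as a shift and turn from the pose measured when the call began, along the tool's axes at that moment; what a row does not reach only later rows make up. A row lasts 1/8 s, in which the tool goes at most 62.5 mm and 10.7 degrees, less where a joint would pass 70% of its speed; a pose out of reach is approached as far as the arm can. A call with a gripper value outside its range is refused whole. OPENING is the closure, from 0 (fully open) to 1 (shut), set as the call begins (- or left out, the last holds). The fingers move at their own pace and stop on an object; FORCE is the grip in N (left out, the last holds). Time passes only in rows, so rows that repeat a pose let the fingers close. It gives the time, the measured TCP pose, the force and the opening at its end, in the units of the state.
- read_state(): the state, without advancing time (a new reading comes with each control period).
- cams.camera(name): name is "scene" or "side" or "wrist"; returns the picture (480x640x3 uint8, red, green, blue); there is no depth.
- cams.get_calibration(name): a dict with "vertical_fov" (degrees; the focal length in pixels is half the picture's height over the tangent of half this angle, whatever the lens; pixels are square), "cx", "cy" (the principal point, pixels), "R" (3x3) and "t" (3): a world point X has camera coordinates R X + t. Camera axes: x right, y down, z forward; pixel columns grow to the right and rows downward; lengths in mm; the calibration is good to about 2 mm. A picture is of the moment at which its call begins: read the wrist's pose just before it. get_calibration takes no time and is no camera call; for the wrist camera it gives the pose at the moment of the call.
- manip.sign_off(): hands the job in, once; it reports no verdict.
The state is a dict: "clock": time; "joints": joint angles; "qd": joint speeds; "effort": joint torques, N m; "eef_pos": TCP position; "eef_rot": TCP orientation; "wrist_force": force on the tool from outside, world axes, zero at the start; "moment": the same for the moment, N m; "finger_gap": finger opening in mm.
Only numpy, scipy, OpenCV 4.12 (cv2) and the standard library are available. Lean on these libraries where they do the work, as an engineer would, in place of code of your own. Each camera call takes 0.05 s, during which the arm holds its last target. There are 200 camera calls.

### The job

Clear the dibber off the slotted tray and lay it on the white saucer, then stand every slate plaque from the drying easel on its long edge in the tray, one to a slot, with the tray still outside the bay. Then slide the loaded tray fully home into the propagator bay, handle outwards, leaving the plaques standing and the dibber on the saucer, and leave the fork, jar and mug where they are.

Things in the scene. Friction and masses are not known exactly. Their poses are not given: they have to be found in the camera images.
- easel: fixed beech drying easel, base board 350 x 220 x 10 mm; origin at the centre of its underside; local x along its two rows, local +y towards the tray (robot's left), z up. Three places a row at local x = -115, 0, 115 mm (x = 115 of the row farther from the tray is always empty). Plaques' lower long edges stand on the board at local y = 55 mm (row nearer the tray) and -55 mm, behind 14 mm toe strips
- easel_row (a point): top of the board at the middle of the row nearer the tray. Plaques on the easel lean 25 degrees from vertical, upper edge towards local +y (the tray), on pairs of 18 mm wide ribs 38 mm either side of each place's middle that reach 54 mm up the back: between them the plaque's upper edge can be pinched through its thickness, along the slope
- plaque1: fibre-slate plaque with a painted yellow bar and spot, 100 x 70 x 8 mm, 0.11 kg; origin at its centre; x along the 100 mm length, y along the 70 mm width (pointing to the upper edge as it leans on the easel), z through the 8 mm thickness, out of the painted face. Absent in some starts
- plaque2: fibre-slate plaque with a painted green bar and spot, 100 x 70 x 8 mm, 0.11 kg; origin at its centre; x along the 100 mm length, y along the 70 mm width (pointing to the upper edge as it leans on the easel), z through the 8 mm thickness, out of the painted face. Absent in some starts
- plaque3: fibre-slate plaque with a painted blue bar and spot, 100 x 70 x 8 mm, 0.11 kg; origin at its centre; x along the 100 mm length, y along the 70 mm width (pointing to the upper edge as it leans on the easel), z through the 8 mm thickness, out of the painted face. Absent in some starts
- plaque4: fibre-slate plaque with a painted red bar and spot, 100 x 70 x 8 mm, 0.11 kg; origin at its centre; x along the 100 mm length, y along the 70 mm width (pointing to the upper edge as it leans on the easel), z through the 8 mm thickness, out of the painted face. Absent in some starts
- plaque5: fibre-slate plaque with a painted white bar and spot, 100 x 70 x 8 mm, 0.11 kg; origin at its centre; x along the 100 mm length, y along the 70 mm width (pointing to the upper edge as it leans on the easel), z through the 8 mm thickness, out of the painted face. Absent in some starts
- tray: loose green plastic slotted tray on the bench, 0.3 kg (loaded, it drags with up to about 15 N); origin at the centre of its underside, x across the slots, y towards its leading edge (goes into the bay first), z up. Base plate 228 (x) x 130 (y) x 8 mm. Five slots along y at x = -80, -40, 0, 40, 80 mm, each 13 mm wide, 26 mm deep (rib tops at z = 34 mm, slot floor at z = 8 mm)
- tray_slot (a point): middle of the centre slot's floor (x = 0, y = 0, z = 8 mm on the tray). A plaque standing on its long edge in a slot has its centre 35 mm above this. Low walls close the slot ends: inner faces at y = -58 and 58 mm, tops at z = 22 mm
- tray_grip (a point): grip point of the tray's yellow upright handle, on the tray at x = 0, y = -98 mm, z = 45 mm; the handle is 24 mm wide (x), 14 mm deep (y) and 60 mm tall from the bench, joined to the tray's rear edge by a low neck
- bay: fixed grey propagator bay with a clear roof; origin on the bench at the middle of its mouth, local +y goes in, x across, z up. Side walls' inner faces at x = -119 and 119 mm, 105 mm tall; back wall's inner face at y = 140 mm; roof at z = 105 to 113 mm from y = 35 mm inwards. Two 40 mm tall guide wings flare out about 20 mm a side from the mouth to y = -35 mm
- bay_home (a point): where the tray's origin lies when it is fully home against the back wall (x = 0, y = 75 mm, z = 0 in the bay), axes as the bay's; the handle then stays outside. Ledges on both sides at z = 15 to 21 mm, reaching in to x = -105 and 105 mm: the tray's 8 mm thick base edges slide under them
- dibber: loose beech dibber with a T handle, at the start lying on the tray's ribs across the slots, 0.12 kg; origin on the axis of its 26 mm thick round shaft. x along the shaft, which runs from x = -55 to 40 mm; a taper goes on to x = -85 mm, and an 80 mm long, 26 mm thick crossbar (along y) stands at x = 45 mm; balances about 10 mm from the origin towards the crossbar
- saucer: loose white ceramic saucer 140 mm across and 18 mm tall; origin at the centre of its underside; dished, rim highest; a dibber lying on it has its axis about 27 mm above the bench
- fork: bystander, loose: aluminium hand fork with a wooden handle, 210 mm long; origin at its underside, leave it alone
- jar: bystander, loose: jar 68 mm across, 100 mm tall; origin at its underside, leave it alone
- mug: bystander, loose: blue mug 76 mm across, 85 mm tall; origin at its underside, leave it alone

How it is judged:
By the outcome, as a careful person would: the job done as asked, in the order asked, and still so for the second after the job is handed in, with the robot touching nothing.
Of plaque1, plaque2, plaque3, plaque4, plaque5 only 3 to 5 are there at a start; the rules pass over those that are not, and their reading is None.
At some moment in a run one of tray, dibber may be knocked a few centimetres aside while the robot is not near it.
It also fails if it takes over 210 s, if anything falls off the work surface, if the arm or the gripper's body presses on something with over 40 N, if the wrist force passes 120 N, or if a joint passes its speed limit or range.

## Working session

There is one attempt and no reset: what is moved stays moved. The work goes in short steps, Python scripts to look and compute and a shell command to move; the robot and the scene stay as the last step left them, time stands still between calls to the robot, and variables do not carry over. Pictures are saved under pics/ and viewed, about 12 in all and at most 16, crops included, and the job is handed in when it is done.

```bash
ls; mkdir -p pics; python3 - <<'E'
from cell import read_state, cams, manip
import cv2, numpy as np
s=read_state(); print({k:np.round(v,3).tolist() for k,v in s.items()})
for n in ("scene","side","wrist"):
    c=cams.get_calibration(n); print(n,c)
    cv2.imwrite(f"pics/{n}0.png",cams.camera(n)[:,:,::-1])
E
```

```text
pics
{'clock': 0.0, 'joints': [-1.403, 0.3, 1.522, -0.0, 1.321, -0.067], 'qd': [0.001, 0.001, 0.001, -0.002, 0.001, 0.0], 'effort': [-0.0, -53.18, -35.274, 0.071, 0.024, -0.0], 'eef_pos': [127.898, -534.66, 212.881], 'eef_rot': [-3.14, -0.0, 0.235], 'wrist_force': [-0.32, 0.626, -0.77], 'moment': [0.023, -0.034, 0.065], 'finger_gap': 94.199}
scene {'vertical_fov': 46.57444368866231, 'cx': 322.4736349441987, 'cy': 246.38376881928326, 'R': array([[-0.13529644,  0.99063549,  0.01833573],
       [ 0.52083506,  0.08685167, -0.84922766],
       [-0.84286755, -0.10534759, -0.52770842]]), 't': array([  11.58847644, -235.70371353, 2164.34730185])}
side {'vertical_fov': 44.29846966399283, 'cx': 324.89457961013176, 'cy': 238.18017173399386, 'R': array([[ 0.99656196, -0.08068102, -0.01883684],
       [-0.06772424, -0.6623132 , -0.74615994],
       [ 0.04772506,  0.74487033, -0.6655002 ]]), 't': array([-548.98497862,  127.61387372, 1498.58113201])}
wrist {'vertical_fov': 61.05770995068259, 'cx': 315.37720301939413, 'cy': 239.81762750529916, 'R': array([[ 2.32266802e-01, -9.72651666e-01,  9.32433284e-04],
       [-9.33210942e-01, -2.22578026e-01,  2.82092823e-01],
       [-2.74170515e-01, -6.63909547e-02, -9.59386663e-01]]), 't': array([-550.79609034,  -27.24943536,  392.25112769])}
```

View pics/scene0.png

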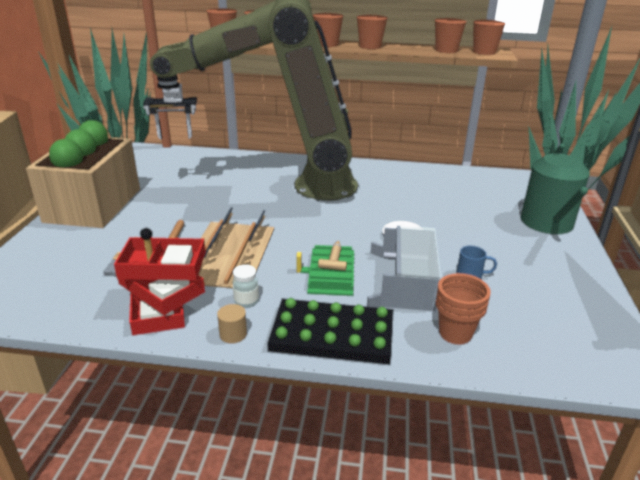

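View pics/side0.png

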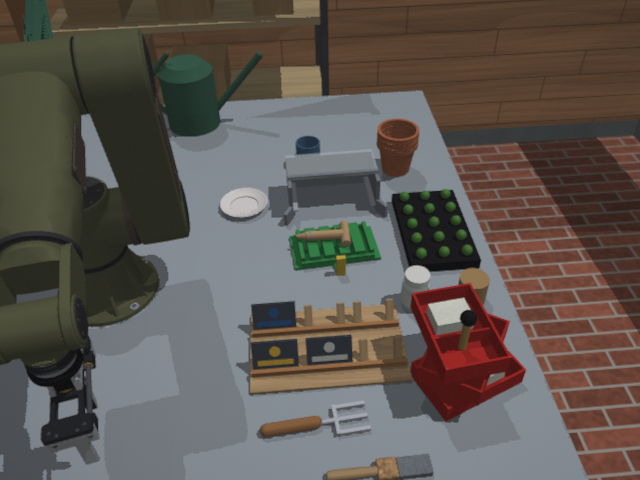

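Side view: plaques blue (274,316; near row), yellow (275,354) and white (328,350; far row). The tray is at ~(335,245) with the dibber on it and the handle at (340,265). The saucer is at (243,204), the bay mouth at ~(335,205). I'll get rough positions and then go over with the wrist camera.

```bash
cat > h.py <<'E'
from cell import read_state, cams, manip
import cv2, numpy as np
def cal(n):
    c=cams.get_calibration(n); f=240/np.tan(np.radians(c["vertical_fov"]/2)); return f,c["cx"],c["cy"],np.array(c["R"]),np.array(c["t"])
def ray(c,px,z):
    f,cx,cy,R,t=c; C=-R.T@t; d=R.T@np.array([(px[0]-cx)/f,(px[1]-cy)/f,1.]); return C+d*(z-C[2])/d[2]
def proj(c,X):
    f,cx,cy,R,t=c; p=R@np.array(X,float)+t; return np.array([f*p[0]/p[2]+cx,f*p[1]/p[2]+cy])
def pose():
    s=read_state(); return np.array(s["eef_pos"]),np.array(s["eef_rot"]),s
def go(target,yaw=None):
    """print shift in tool axes (m) and turn (deg) to reach world target"""
    from scipy.spatial.transform import Rotation as Ro
    p,r,s=pose(); M=Ro.from_euler("xyz",r).as_matrix(); d=M.T@(np.array(target)-p)/1000
    t=0 if yaw is None else (np.degrees(r[2])-yaw)
    t=(t+180)%360-180
    print("shift",np.round(d,4),"turn(mod180)",round(t,1),"or",round(t-180*np.sign(t),1),"t",s["clock"],"j6",round(s["joints"][5],2))
def mask(im,lo,hi):
    return cv2.inRange(cv2.cvtColor(im,cv2.COLOR_RGB2HSV),lo,hi)
E
python3 - <<'E'
from h import *
c=cal("side")
for n,px,z in [("saucer",(243,204),12),("handle top",(340,257),60),("trayFL",(293,265),4),("trayFR",(379,263),4),("dib cross",(346,233),47),("dib tip",(298,237),47),("bay roof fl",(287,164),113),("bay roof fr",(377,172),113),("bay roof bl",(290,158),113),("eas fl",(249,388),5),("eas fr",(410,380),5),("blue",(274,316),40),("yel",(275,354),40),("whi",(328,350),40),("jar",(417,280),100),("mug",(308,143),85),("fork",(290,427),15),("wingL",(288,222),0),("wingR",(384,213),0)]:
    print(n,ray(c,px,z).round(0))
print(-cal("wrist")[3].T@cal("wrist")[4])
E
```

```text
saucer [334. 296.  12.]
handle top [590.  -7.  60.]
trayFL [470.  34.   4.]
trayFR [695.  19.   4.]
dib cross [616.  98.  47.]
dib tip [488.  95.  47.]
bay roof fl [471. 340. 113.]
bay roof fr [722. 273. 113.]
bay roof bl [481. 370. 113.]
eas fl [ 361. -335.    5.]
eas fr [ 707. -347.    5.]
blue [ 420. -168.   40.]
yel [ 420. -277.   40.]
whi [ 536. -277.   40.]
jar [ 755. -143.  100.]
mug [539. 488.  85.]
fork [ 445. -441.   15.]
wingL [463. 215.   0.]
wingR [741. 227.   0.]
[ 210.04747724 -515.76511216  384.59912496]
```

```bash
python3 -c "
from h import *
go([540,110,300],0)"
```

```text
shift [ 0.5508 -0.5312 -0.0865] turn(mod180) 13.5 or -166.5 t 0.15 j6 -0.07
```

```bash
python3 -m handwheel '[[0.04,-0.04,-0.08,3],[0.08,-0.08,-0.087,6],[0.12,-0.12,-0.087,9],[0.16,-0.16,-0.087,13.5],[0.2,-0.2,-0.087,13.5]]' 0; python3 -c "
from h import *
go([540,110,300],0)"
```

```text
clock: 0.78
eef_pos: [274.9, -294.5, 300.3]
eef_rot: [-3.141, -0.0, -0.003]
wrist_force: [1.4, -1.5, -0.3]
finger_gap: 94.3
shift [ 0.2641 -0.4052  0.0006] turn(mod180) -0.1 or 179.9 t 0.775 j6 0.66
```

```bash
python3 -m handwheel '[[0.31,-0.31,0,13.5],[0.31,-0.31,0,13.5],[0.31,-0.31,0,13.5],[0.31,-0.31,0,13.5],[0.31,-0.31,0,13.5]]'; python3 -c "
from h import *
go([540,110,300],0)"
```

```text
clock: 1.4
eef_pos: [488.0, -82.5, 300.4]
eef_rot: [-3.141, -0.0, -0.238]
wrist_force: [1.2, -1.3, -1.0]
finger_gap: 93.8
shift [ 0.0051 -0.1993  0.0005] turn(mod180) -13.6 or 166.4 t 1.4 j6 1.57
```

```bash
python3 -m handwheel '[[0.005,-0.06,0,-5],[0.005,-0.12,0,-10],[0.005,-0.18,0,-13.6],[0.005,-0.199,0,-13.6],[0.005,-0.199,0,-13.6]]'; python3 - <<'E'
from h import *
c=cal("wrist"); im=cams.camera("wrist"); cv2.imwrite("pics/w1.png",im[:,:,::-1]); np.save("w1.npy",np.array([c[0],c[1],c[2],*c[3].ravel(),*c[4]]))
E
```

```text
clock: 2.02
eef_pos: [539.7, 110.1, 300.1]
eef_rot: [-3.141, 0.0, 0.0]
wrist_force: [-0.9, -1.3, -0.1]
finger_gap: 94.3
```

View pics/w1.png

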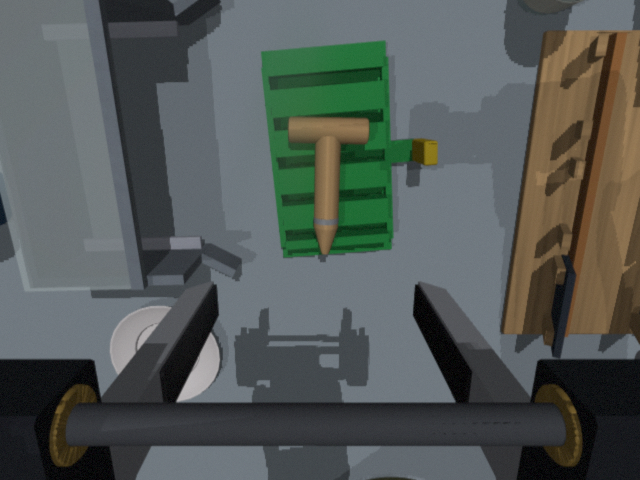

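The wrist view shows: dibber crossbar centre (329,130) and tip (325,253); saucer (165,353); tray corners (262,52), (385,42), (392,247), (283,257); handle top (427,152). The bay roof's front edge runs from (88,0) to (143,288).

```bash
cat >> h.py <<'E'
def ldc(fn):
    a=np.load(fn); return a[0],a[1],a[2],a[3:12].reshape(3,3),a[12:15]
def rect(m):
    k=max(cv2.findContours(m,cv2.RETR_EXTERNAL,cv2.CHAIN_APPROX_NONE)[0],key=cv2.contourArea); return k
E
python3 - <<'E'
from h import *
c=ldc("w1.npy"); im=cv2.imread("pics/w1.png")[:,:,::-1].copy()
for n,p,z in [("cross",(329,130),47),("tip",(325,253),47),("shaft mid",(327,185),47),("t1",(262,52),34),("t2",(385,42),34),("t3",(392,247),34),("t4",(283,257),34),("hand",(427,152),60),("sau",(165,353),16),("roof",(88,0),113),("roof2",(143,288),113),("wing post",(172,268),0),("wing tip",(240,268),40),("easel corner",(502,331),10),("easel c2",(543,32),10),("blue top",(563,306),73)]:
    print(n,ray(c,p,z).round(1))
g=mask(im,(50,120,30),(75,255,255)); k=rect(g); print("green",cv2.minAreaRect(k),cv2.approxPolyDP(k,6,True)[:,0].tolist())
y=mask(im,(22,150,90),(32,255,255)); k=rect(y); print("yel",cv2.minAreaRect(k),cv2.approxPolyDP(k,2,True)[:,0].tolist())
w=cv2.inRange(im,(140,140,140),(255,255,255)); w[:, 280:]=0; w[:300]=0
k=rect(w); print("sau",cv2.contourArea(k),cv2.boundingRect(k))
b=mask(im,(8,80,60),(20,255,255)); b[:,480:]=0; b[280:]=0; k=rect(b);print("dib",cv2.boundingRect(k))
for r in (150,160,170,180,190,200,210): 
    xs=np.where(b[r,280:400])[0]+280; print(r,xs.min(),xs.max(),ray(c,(xs.mean(),r),47).round(1))
E
```

```text
cross [614.6  95.6  47. ]
tip [484.2  98.7  47. ]
shaft mid [559.1  97.1  47. ]
t1 [688.7 161.9  34. ]
t2 [697.7  41.   34. ]
t3 [487.   22.9  34. ]
t4 [475.2 146.   34. ]
hand [593.9  -1.4  60. ]
sau [340.5 300.3  16. ]
roof [714.4 287.2 113. ]
roof2 [471.1 273.3 113. ]
wing post [449.4 285.9   0. ]
wing tip [464.2 194.3  40. ]
easel corner [ 367.9 -127.1   10. ]
easel c2 [ 711.1 -124.9   10. ]
blue top [ 432.8 -156.4   73. ]
green ((341.1090087890625, 148.46878051757812), (208.92823791503906, 141.0092315673828), 83.80609130859375) [[384, 41], [262, 52], [284, 256], [320, 253], [312, 226], [313, 144], [290, 149], [286, 130], [273, 129], [273, 117], [370, 120], [366, 144], [341, 145], [339, 222], [329, 253], [390, 248], [390, 164], [412, 160], [411, 139], [389, 139]]
yel ((426.0, 151.5), (25.0, 20.0), 90.0) [[416, 139], [424, 141], [424, 163], [436, 163], [436, 142]]
sau 1756.0 (110, 306, 61, 68)
dib (289, 118, 80, 101)
150 316 339 [594.9  96.9  47. ]
160 316 339 [584.9  96.8  47. ]
170 316 338 [574.7  97.3  47. ]
180 315 338 [564.3  97.7  47. ]
190 315 338 [553.8  97.6  47. ]
200 315 337 [543.2  98.1  47. ]
210 315 336 [532.4  98.5  47. ]
```

```bash
python3 -m handwheel '[[0.02,0.01,0.05,1],[0.04,0.013,0.1,1],[0.04,0.013,0.15,1],[0.04,0.013,0.19,1],[0.04,0.013,0.19,1]]' 0; python3 -m handwheel '[[0,0,0.04,0],[0,0,0.06,0],[0,0,0.065,0],[0,0,0.065,0],[0,0,0.065,0]]' 0; python3 -c "
from h import *
go([580,97,45],-1.4)"
```

```text
clock: 2.7
eef_pos: [578.3, 94.1, 108.2]
eef_rot: [3.141, 0.005, -0.021]
wrist_force: [0.2, -0.6, 0.7]
finger_gap: 94.4
clock: 3.32
eef_pos: [578.8, 94.0, 44.8]
eef_rot: [3.141, 0.003, -0.021]
wrist_force: [-0.4, -0.1, -0.3]
finger_gap: 93.8
shift [ 0.0012 -0.0031 -0.0002] turn(mod180) 0.2 or -179.8 t 3.325 j6 1.69
```

```bash
python3 -m handwheel '[[0,-0.003,0,0],[0,-0.003,0,0],[0,-0.003,0,0],[0,-0.003,0,0],[0,-0.003,0,0]]' 1 25; python3 -m handwheel '[[0,-0.003,0,0],[0,-0.003,-0.04,0],[0,-0.003,-0.09,0],[0,-0.003,-0.11,0],[0,-0.003,-0.11,0]]'; python3 -c "
from h import *
go([345,300,150],0)"
```

```text
clock: 3.95
eef_pos: [578.8, 97.0, 44.8]
eef_rot: [3.141, 0.003, -0.021]
wrist_force: [-0.5, -0.2, 0.4]
finger_gap: 47.1
clock: 4.58
eef_pos: [579.7, 100.2, 156.1]
eef_rot: [3.142, 0.0, -0.021]
wrist_force: [0.0, 0.0, -0.8]
finger_gap: 1.0
shift [-0.2389 -0.1948  0.0061] turn(mod180) -1.2 or 178.8 t 4.575 j6 1.7
```

The fingers close more slowly than I allowed, so I lifted empty. I'll open, raise and check the scene.

```bash
python3 -m handwheel '[[-0.02,0,-0.05,0],[-0.04,0,-0.1,0],[-0.04,0,-0.144,0],[-0.04,0,-0.144,0],[-0.04,0,-0.144,0]]' 0 25;  python3 -m handwheel '[[0,0,0,0],[0,0,0,0],[0,0,0,0]]'; python3 - <<'E'
from h import *
c=cal("wrist"); im=cams.camera("wrist"); cv2.imwrite("pics/w2.png",im[:,:,::-1]); np.save("w2.npy",np.array([c[0],c[1],c[2],*c[3].ravel(),*c[4]]))
b=mask(im,(8,80,60),(20,255,255)); b[:,480:]=0; b[280:]=0; k=rect(b);print("dib",cv2.boundingRect(k))
for r in (150,160,170,180,190,200,210): 
    xs=np.where(b[r,260:420])[0]+260; print(r,xs.min(),xs.max(),ray(c,(xs.mean(),r),47).round(1))
x,y,w,h=cv2.boundingRect(k); print(ray(c,(x+w/2,y),47), ray(c,(x,y+10),47),ray(c,(x+w,y+10),47)); print(pose()[:2])
E
```

```text
clock: 5.2
eef_pos: [539.5, 101.0, 298.0]
eef_rot: [3.141, 0.003, -0.021]
wrist_force: [-0.0, -0.1, -1.1]
finger_gap: 46.9
clock: 5.58
eef_pos: [539.5, 101.0, 297.5]
eef_rot: [3.141, 0.004, -0.021]
wrist_force: [1.1, 0.7, 0.1]
finger_gap: 77.5
dib (277, 116, 81, 103)
150 307 328 [594.   96.8  47. ]
160 306 329 [584.  97.  47.]
170 306 328 [573.8  97.7  47. ]
180 306 328 [563.6  97.9  47. ]
190 306 329 [553.1  97.6  47. ]
200 306 328 [542.6  98.4  47. ]
210 306 328 [531.8  98.6  47. ]
[626.95879135  96.15664272  47.        ] [618.27498622 136.75363787  47.        ] [616.54717855  55.92169071  47.        ]
(array([539.49568959, 101.02304865, 297.69395437]), array([ 3.14106859,  0.00337566, -0.02098013]))
```

View pics/w2.png

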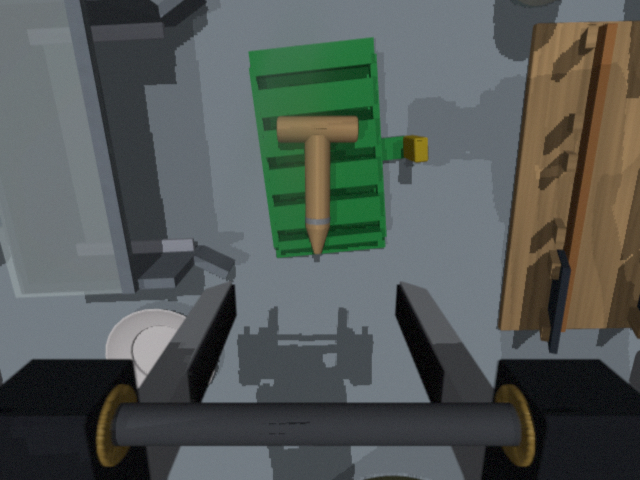

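The dibber has not moved (shaft near (317,170), crossbar (317,128)). I'll grasp again with a longer close.

```bash
python3 -m handwheel '[[0.02,0.004,0.05,0],[0.04,0.004,0.1,0],[0.04,0.004,0.15,0],[0.04,0.004,0.19,0],[0.04,0.004,0.19,0]]' 0.4 25; python3 -m handwheel '[[0,0,0.04,0],[0,0,0.06,0],[0,0,0.063,0],[0,0,0.063,0],[0,0,0.063,0]]'; python3 -c "
from h import *
go([580,97,45],-1.4)"; python3 -m handwheel '[[0,0,0,0],[0,0,0,0],[0,0,0,0],[0,0,0,0],[0,0,0,0]]' 1 25
```

```text
clock: 6.25
eef_pos: [577.4, 96.0, 105.1]
eef_rot: [3.14, 0.009, -0.021]
wrist_force: [0.7, 1.1, 1.0]
finger_gap: 56.7
clock: 6.88
eef_pos: [577.6, 96.0, 43.7]
eef_rot: [3.141, 0.006, -0.021]
wrist_force: [-0.1, -0.7, 0.8]
finger_gap: 56.6
shift [ 0.0023 -0.001  -0.0013] turn(mod180) 0.2 or -179.8 t 6.875 j6 1.69
clock: 7.5
eef_pos: [577.7, 96.0, 43.8]
eef_rot: [3.141, 0.006, -0.021]
wrist_force: [-0.5, 0.8, 2.2]
finger_gap: 25.5
```

Gripped at 25.5 mm. Now lift.

```bash
python3 -m handwheel '[[0,0,-0.03,0],[0,0,-0.07,0],[0,0,-0.1,0],[0,0,-0.11,0],[0,0,-0.11,0]]'; python3 -c "
from h import *
go([345,300,155],0)"
```

```text
clock: 8.12
eef_pos: [578.2, 96.1, 153.3]
eef_rot: [3.141, 0.006, -0.021]
wrist_force: [0.3, -0.6, -1.9]
finger_gap: 25.4
shift [-0.2375 -0.199  -0.0003] turn(mod180) -1.2 or 178.8 t 8.125 j6 1.69
```

```bash
python3 -m handwheel '[[-0.03,-0.025,0,0],[-0.07,-0.06,0,0],[-0.11,-0.095,0,0],[-0.15,-0.13,0,0],[-0.19,-0.165,0,0]]'; python3 -m handwheel '[[-0.03,-0.02,0,0],[-0.047,-0.033,0,0],[-0.047,-0.033,0,0],[-0.047,-0.033,0,0]]'; python3 - <<'E'
from h import *
c=cal("wrist"); im=cams.camera("wrist"); cv2.imwrite("pics/w3.png",im[:,:,::-1]); np.save("w3.npy",np.array([c[0],c[1],c[2],*c[3].ravel(),*c[4]])); print(pose()[:2])
go([345,300,25],0)
E
```

```text
clock: 8.75
eef_pos: [389.9, 265.6, 152.9]
eef_rot: [3.14, 0.008, -0.021]
wrist_force: [0.5, 0.6, -1.0]
finger_gap: 25.5
clock: 9.25
eef_pos: [343.9, 299.1, 152.5]
eef_rot: [3.139, 0.009, -0.021]
wrist_force: [-0.1, 0.4, -0.7]
finger_gap: 25.3
(array([344.05141759, 299.02747513, 152.67260185]), array([ 3.1389454 ,  0.00899077, -0.02196155]))
shift [ 0.0021 -0.0013  0.1277] turn(mod180) -1.3 or 178.7 t 9.3 j6 2.22
```

View pics/w3.png

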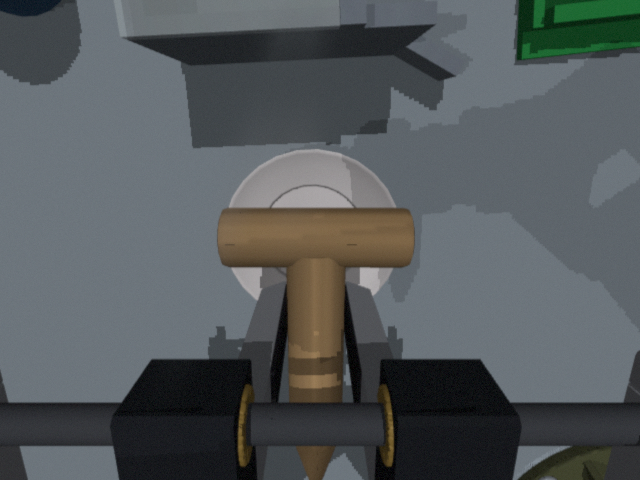

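The dibber is held straight above the saucer; the saucer rim's top is (313,150), its left edge 228 and right edge 398 near row 222.

```bash
python3 - <<'E'
from h import *
c=ldc("w3.npy")
for p in ((313,150),(228,215),(398,215),(313,185)): print(ray(c,p,18).round(1))
E
```

```text
[406.1 298.5  18. ]
[358.6 365.   18. ]
[355.6 234.2  18. ]
[380.3 299.1  18. ]
```

```bash
python3 -m handwheel '[[-0.004,0,0.03,0],[-0.004,0,0.07,0],[-0.004,0,0.1,0],[-0.004,0,0.117,0],[-0.004,0,0.12,0]]'; python3 -m handwheel '[[0,0,0.003,0],[0,0,0.005,0],[0,0,0.007,0],[0,0,0.007,0]]'
```

```text
clock: 9.93
eef_pos: [339.0, 298.0, 31.7]
eef_rot: [3.138, 0.011, -0.023]
wrist_force: [-0.3, 0.1, -1.1]
finger_gap: 25.6
clock: 10.42
eef_pos: [339.2, 298.1, 24.9]
eef_rot: [3.138, 0.01, -0.023]
wrist_force: [1.0, 0.6, -0.5]
finger_gap: 25.3
```

```bash
python3 -m handwheel '[[0,0,0.0015,0],[0,0,0.0025,0]]'; python3 -m handwheel '[[0,0,0,0],[0,0,0,0],[0,0,0,0],[0,0,0,0]]' 0.5 25;python3 -m handwheel '[[0,0,-0.02,0],[0,0,-0.06,0],[0,0,-0.12,0],[0,0,-0.17,0],[0,0,-0.2,0]]'; python3 - <<'E'
from h import *
c=cal("wrist"); im=cams.camera("wrist"); cv2.imwrite("pics/w4.png",im[:,:,::-1])
go([460,-225,330],0)
go([440,-130,330],0)
E
```

```text
clock: 10.68
eef_pos: [339.6, 298.4, 23.1]
eef_rot: [3.139, 0.009, -0.023]
wrist_force: [-2.1, -2.6, 18.5]
finger_gap: 25.2
clock: 11.18
eef_pos: [339.5, 298.4, 23.0]
eef_rot: [3.139, 0.009, -0.023]
wrist_force: [-0.2, -0.4, -0.7]
finger_gap: 46.9
clock: 11.8
eef_pos: [341.6, 299.1, 225.6]
eef_rot: [3.14, 0.007, -0.023]
wrist_force: [0.4, 0.1, 0.1]
finger_gap: 47.1
shift [ 0.1291  0.5218 -0.1026] turn(mod180) -1.3 or 178.7 t 11.85 j6 2.23
shift [ 0.107   0.4273 -0.1024] turn(mod180) -1.3 or 178.7 t 11.85 j6 2.23
```

View pics/w4.png

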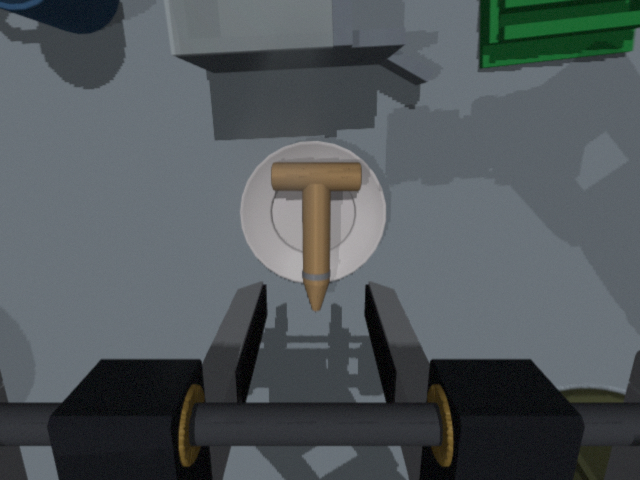

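Dibber lies on the saucer (317,215). Next, the easel.

```bash
python3 -m handwheel '[[0.015,0.05,-0.03,0],[0.03,0.11,-0.06,0],[0.04,0.17,-0.09,0],[0.055,0.23,-0.103,0],[0.07,0.29,-0.103,0]]' 0.2 25; python3 -m handwheel '[[0.015,0.06,0,0],[0.03,0.12,0,0],[0.06,0.18,0,0],[0.07,0.235,0,0],[0.07,0.235,0,0]]'; python3 -m handwheel '[[0,0,0,0],[0,0,0,0]]';  python3 - <<'E'
from h import *
c=cal("wrist"); im=cams.camera("wrist"); cv2.imwrite("pics/w5.png",im[:,:,::-1]); np.save("w5.npy",np.array([c[0],c[1],c[2],*c[3].ravel(),*c[4]])); print(pose()[:2])
E
```

```text
clock: 12.48
eef_pos: [403.9, 17.1, 331.2]
eef_rot: [-3.141, 0.002, -0.022]
wrist_force: [1.5, 0.3, -0.6]
finger_gap: 75.1
clock: 13.1
eef_pos: [468.5, -222.4, 329.0]
eef_rot: [-3.139, 0.005, -0.026]
wrist_force: [0.2, 1.1, 0.5]
finger_gap: 75.4
clock: 13.35
eef_pos: [468.5, -221.5, 329.0]
eef_rot: [-3.139, 0.005, -0.025]
wrist_force: [0.9, -0.1, -0.9]
finger_gap: 75.1
(array([ 468.5266342 , -221.48071055,  329.23556973]), array([-3.13965437,  0.00431818, -0.02502181]))
```

View pics/w5.png

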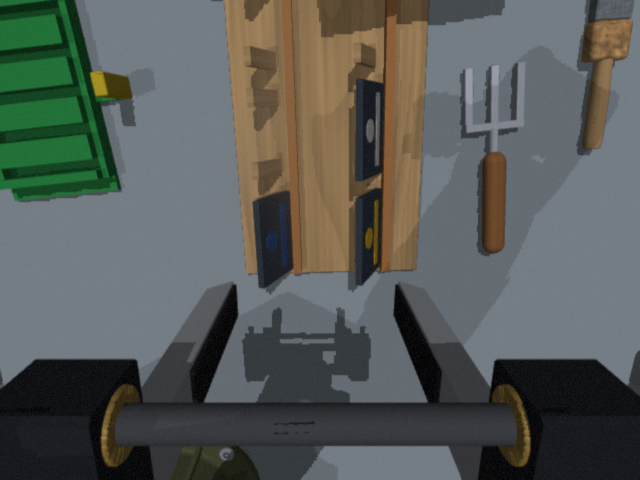

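Plaques: blue (near row) top edge (262,200)–(262,285); white top edge (358,82)–(358,178); yellow (358,190)–(358,283). Easel corners at (246,273) and (415,270).

```bash
python3 - <<'E'
from h import *
c=ldc("w5.npy"); P=lambda p,z:ray(c,p,z)[:2]
a=P((246,273),10); b=P((415,270),10); d=P((229,5),10); e=P((426,30),10)
print(a,b,d,e, np.linalg.norm(a-b))
v=a-b; print("yaw from short",np.degrees(np.arctan2(-v[0],v[1])),"from long",np.degrees(np.arctan2(*(d-a)[::-1])),np.degrees(np.arctan2(*(e-b)[::-1])))
y=np.arctan2(*(d-a)[::-1]); y=(y+np.arctan2(-v[0],v[1]))/2
ex=np.array([np.cos(y),np.sin(y)]); ey=np.array([-np.sin(y),np.cos(y)])
o=(a+b)/2+175*ex; print("origin",o,np.degrees(y))
for n,lx,ly,tops in (("blue",-115,55,((255,199),(259,284))),("yel",-115,-55,((357,192),(358,283))),("whi",0,-55,((358,82),(358,178)))):
    # top back edge z: 10+70cos25 (front), back top corner = + 8 sin25 lower
    print(n,"pred bottom",(o+lx*ex+ly*ey).round(1),"top",(o+lx*ex+(ly+33)*ey).round(1),"meas top back edge",[P(q,71).round(1) for q in tops])
E
```

```text
[ 364.9409156  -129.64845849] [ 363.52398147 -347.1385119 ] [ 672.36033699 -134.30632924] [ 642.63103286 -346.74147854] 217.4946689786679
yaw from short -0.3732731486641453 from long -0.8680515864845575 0.08150392566185032
origin [ 539.22218092 -240.28915344] -0.6206623675743513
blue pred bottom [ 424.8 -184. ] top [ 425.2 -151. ] meas top back edge [array([ 472.6, -157.3]), array([ 374.7, -155.2])]
yel pred bottom [ 423.6 -294. ] top [ 424. -261.] meas top back edge [array([ 477.4, -266.3]), array([ 373. , -267.8])]
whi pred bottom [ 538.6 -295.3] top [ 539.  -262.3] meas top back edge [array([ 586.8, -266.9]), array([ 492.2, -267.3])]
```

```bash
python3 -c "
from h import *
go([424,-189,120],-0.4)"
```

```text
shift [-0.0444 -0.031   0.2095] turn(mod180) -1.0 or 179.0 t 13.4 j6 1.08
```

```bash
python3 -m handwheel '[[-0.02,-0.015,0.05,-1],[-0.044,-0.031,0.1,-1],[-0.044,-0.031,0.15,-1],[-0.044,-0.031,0.2,-1],[-0.044,-0.031,0.21,-1]]' 0 20;python3 -m handwheel '[[0,0,0,0],[0,0,0,0]]'; python3 -c "
from h import *
go([424,-189,59],-0.4)"
```

```text
clock: 14.02
eef_pos: [423.4, -187.7, 117.8]
eef_rot: [-3.138, 0.008, -0.007]
wrist_force: [0.5, 0.9, 0.5]
finger_gap: 94.3
clock: 14.28
eef_pos: [424.3, -188.0, 119.5]
eef_rot: [-3.139, 0.005, -0.006]
wrist_force: [0.1, -0.5, -0.7]
finger_gap: 94.6
shift [0.     0.0012 0.0605] turn(mod180) 0.0 or -180.0 t 14.275 j6 1.08
```

```bash
python3 -m handwheel '[[0,0.001,0.03,0],[0,0.001,0.05,0],[0,0.001,0.06,0],[0,0.001,0.06,0],[0,0.001,0.06,0]]'; python3 -m handwheel '[[0,0,0,0],[0,0,0,0],[0,0,0,0],[0,0,0,0],[0,0,0,0]]' 1 20; python3 -m handwheel '[[0,0,0,0],[0,0,0,0],[0,0,0,0],[0,0,0,0],[0,0,0,0]]'; python3 - <<'E'
from h import *
im=cams.camera("wrist"); cv2.imwrite("pics/w6.png",im[:,:,::-1]); print(pose()[:2])
E
```

```text
clock: 14.9
eef_pos: [424.5, -189.1, 60.5]
eef_rot: [-3.14, 0.004, -0.006]
wrist_force: [0.3, -0.3, -0.3]
finger_gap: 93.8
clock: 15.52
eef_pos: [424.5, -189.1, 60.5]
eef_rot: [-3.14, 0.004, -0.006]
wrist_force: [0.3, -0.4, -0.1]
finger_gap: 47.3
clock: 16.15
eef_pos: [424.5, -188.2, 60.4]
eef_rot: [-3.138, 0.004, -0.006]
wrist_force: [1.5, 8.2, 2.5]
finger_gap: 8.6
(array([ 424.42484216, -188.11234068,   60.37416368]), array([-3.13773582,  0.0043244 , -0.00637971]))
```

View pics/w6.png

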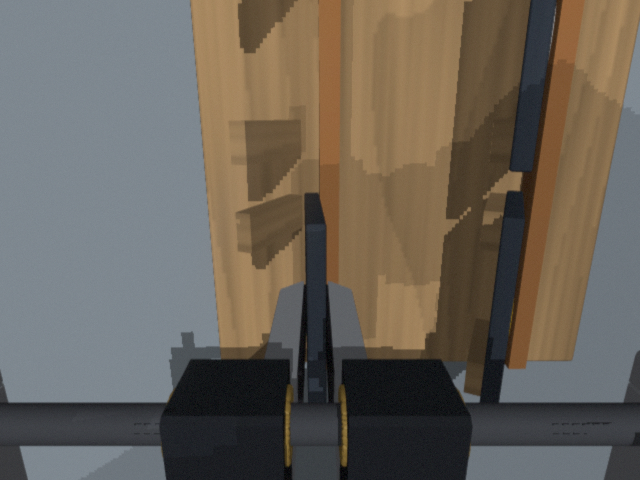

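Plaque is upright in the jaws (gap 8.6). Lift; recompute the tray with its corners at base-plate height (the sizes matched z=8, not 34).

```bash
python3 -m handwheel '[[0,0,-0.03,0],[0,0,-0.07,0],[0,0,-0.12,0],[0,0,-0.16,0],[0,0,-0.16,0]]'; python3 - <<'E'
from h import *
for w,cs,hd in (("w1",[(262,52),(385,42),(392,247),(283,257)],(427,152)),("w2",[(250,51),(373,39),(384,248),(276,257)],(416,149))):
    c=ldc(w+".npy"); Q=[ray(c,p,8)[:2] for p in cs]
    print(np.round(Q,1).tolist(),"cen",np.mean(Q,0).round(1),[np.linalg.norm(Q[i]-Q[(i+1)%4]).round(1) for i in range(4)])
    for a,b in ((3,0),(2,1)): v=Q[b]-Q[a]; print("yaw x",np.degrees(np.arctan2(v[1],v[0])))
    for a,b in ((1,0),(2,3)): v=Q[b]-Q[a]; print("yaw y",np.degrees(np.arctan2(-v[0],v[1])))
    print("handle",ray(c,hd,60)[:2].round(1))
go([585,70,220],94.7)
E
```

```text
clock: 16.82
eef_pos: [426.0, -189.2, 222.9]
eef_rot: [-3.14, -0.0, -0.006]
wrist_force: [-0.4, 0.6, -1.6]
finger_gap: 7.7
[[692.5, 165.0], [702.1, 36.9], [478.8, 17.8], [466.3, 148.2]] cen [584.9  92. ] [np.float64(128.5), np.float64(224.0), np.float64(131.0), np.float64(226.8)]
yaw x 4.258336555988425
yaw x 4.892851102902181
yaw y 4.261384922970817
yaw y 5.482654442618433
handle [593.9  -1.4]
[[693.2, 164.6], [701.8, 37.2], [475.4, 19.8], [466.9, 148.7]] cen [584.3  92.6] [np.float64(127.7), np.float64(227.1), np.float64(129.2), np.float64(226.8)]
yaw x 4.02372127210166
yaw x 4.390391491008973
yaw y 3.8875690642896816
yaw y 3.7556709168181057
handle [593.8   0. ]
shift [ 0.1574 -0.2602  0.0033] turn(mod180) -95.1 or 84.9 t 16.825 j6 1.08
```

```bash
python3 -m handwheel '[[0.02,-0.03,0,-10],[0.05,-0.08,0,-20],[0.08,-0.13,0,-30],[0.11,-0.18,0,-40],[0.14,-0.22,0,-50]]'; python3 -m handwheel '[[0,0,0,-10],[0,0,0,-20],[0,0,0,-30],[0,0,0,-40],[0,0,0,-45]]'; python3 -c "
from h import *
go([585,85,250],94.3)"
```

```text
clock: 17.45
eef_pos: [567.7, 32.0, 221.8]
eef_rot: [-3.139, 0.0, 0.873]
wrist_force: [-0.3, -1.4, -0.7]
finger_gap: 7.3
clock: 18.08
eef_pos: [567.3, 32.0, 220.1]
eef_rot: [-3.138, -0.002, 1.662]
wrist_force: [0.5, -0.0, -1.9]
finger_gap: 7.4
shift [ 0.0512  0.0223 -0.0299] turn(mod180) 1.0 or -179.0 t 18.075 j6 -0.1
```

```bash
python3 -m handwheel '[[0.02,0.018,-0.03,1],[0.02,0.018,-0.03,1],[0.02,0.018,-0.03,1]]'; python3 - <<'E'
from h import *
c=cal("wrist"); im=cams.camera("wrist"); cv2.imwrite("pics/w7.png",im[:,:,::-1]); np.save("w7.npy",np.array([c[0],c[1],c[2],*c[3].ravel(),*c[4]])); print(pose()[:2])
E
```

```text
clock: 18.45
eef_pos: [582.9, 53.2, 248.2]
eef_rot: [-3.135, -0.002, 1.645]
wrist_force: [0.5, 0.3, -0.7]
finger_gap: 7.7
(array([582.8481567 ,  53.04033312, 248.37640769]), array([-3.13531621e+00, -1.63772689e-03,  1.64495449e+00]))
```

View pics/w7.png

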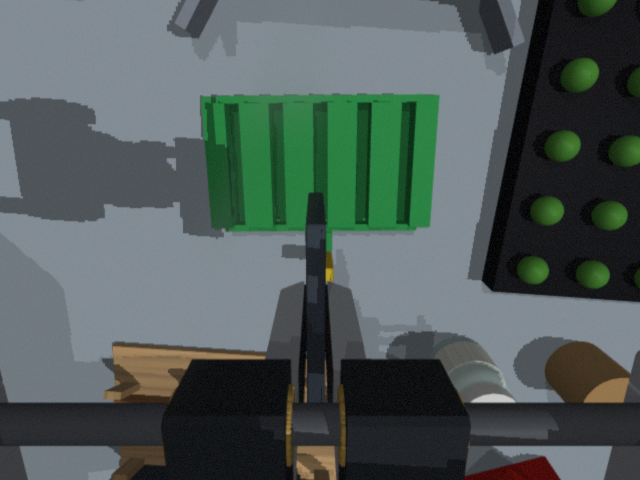

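The tray is seen squarely: ribs are bright stripes at columns 242–437, rows 95–230. I'll take brightness profiles for the slots' exact positions.

```bash
python3 - <<'E'
from h import *
c=ldc("w7.npy"); im=cv2.imread("pics/w7.png")
g=im[:,:,1].astype(int)
for r in (125,185):
    p=g[r-2:r+3,195:445].mean(0); d=np.diff(p)
    print(r,[(195+i,int(round(d[i])),ray(c,(195.5+i,r),34)[:2].round(1).tolist()) for i in range(len(d)) if abs(d[i])>8])
E
python3 -c "
import cv2
im=cv2.imread('pics/w7.png')[85:285,190:450]
cv2.imwrite('pics/w7c.png',cv2.resize(im,None,fx=3,fy=3,interpolation=cv2.INTER_CUBIC))"
```

```text
125 [(200, -39, [473.1, 122.8]), (202, 21, [475.0, 122.9]), (203, 11, [475.9, 123.0]), (206, -37, [478.6, 123.2]), (213, 20, [485.0, 123.7]), (214, 21, [485.9, 123.7]), (224, -23, [495.0, 124.4]), (225, -25, [496.0, 124.5]), (230, -9, [500.5, 124.8]), (233, 11, [503.3, 125.0]), (238, 13, [507.8, 125.4]), (239, 25, [508.7, 125.4]), (268, -22, [535.2, 127.4]), (269, -14, [536.1, 127.5]), (282, 16, [547.9, 128.3]), (283, 18, [548.8, 128.4]), (312, -32, [575.2, 130.4]), (313, -13, [576.2, 130.4]), (326, 15, [588.0, 131.3]), (327, 28, [588.9, 131.4]), (356, -37, [615.3, 133.3]), (357, -8, [616.2, 133.4]), (367, -22, [625.3, 134.1]), (369, 15, [627.1, 134.2]), (370, 43, [628.0, 134.3]), (371, 21, [628.9, 134.4]), (399, -10, [654.4, 136.3]), (400, -38, [655.3, 136.3]), (408, -19, [662.5, 136.9]), (413, 15, [667.1, 137.2]), (414, 44, [668.0, 137.3]), (415, 22, [668.9, 137.3])]
185 [(228, -8, [499.4, 69.6]), (229, -10, [500.4, 69.7]), (231, 13, [502.3, 69.8]), (242, 21, [512.7, 70.6]), (243, 11, [513.7, 70.7]), (270, -17, [539.3, 72.6]), (271, -26, [540.3, 72.7]), (276, 10, [545.0, 73.0]), (284, 23, [552.6, 73.6]), (285, 12, [553.6, 73.7]), (312, -16, [579.2, 75.6]), (313, -36, [580.1, 75.7]), (315, 9, [582.0, 75.8]), (326, 15, [592.5, 76.6]), (327, 29, [593.4, 76.7]), (354, -14, [619.0, 78.6]), (355, -40, [620.0, 78.6]), (365, -14, [629.4, 79.4]), (366, -11, [630.4, 79.4]), (367, 9, [631.3, 79.5]), (368, 35, [632.3, 79.6]), (369, 32, [633.2, 79.6]), (396, -9, [658.8, 81.6]), (397, -35, [659.7, 81.6]), (398, -8, [660.7, 81.7]), (405, -20, [667.3, 82.2]), (410, 31, [672.0, 82.6]), (411, 44, [673.0, 82.6])]
```

View pics/w7c.png

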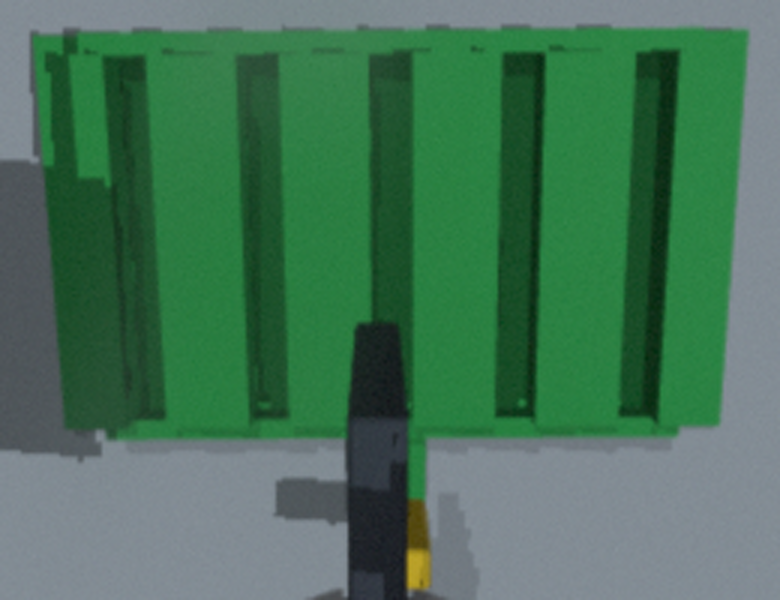

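```bash
python3 - <<'E'
from h import *
c=ldc("w7.npy"); im=cv2.imread("pics/w7.png")
p,r,s=pose(); y=r[2]; u=np.array([np.cos(y),np.sin(y),0]); n=np.array([-u[1],u[0],0])
for z in (19.6,-50.4):
  for sd in (-4,4): print(z,sd,proj(c,p+50*u+sd*n+[0,0,z]).round(1))
g=im.astype(int).sum(2)
for r_ in (196,200,205,212): 
    xs=np.where(g[r_,290:345]<150)[0]+290; print(r_,xs.min(),xs.max())
print("ends far",[ray(c,(320,96),z)[1].round(1) for z in (8,22)],"near",[ray(c,(270,230),z)[1].round(1) for z in (8,22)])
go([664.9,98.8,200],94.7)
E
```

```text
19.6 -4 [320.8 208.3]
19.6 4 [299.8 208.3]
-50.4 -4 [319.8 181.5]
-50.4 4 [305.2 181.5]
196 308 326
200 308 326
205 308 326
212 307 326
ends far [np.float64(157.2), np.float64(156.4)] near [np.float64(21.0), np.float64(24.9)]
shift [0.0395 0.0855 0.0479] turn(mod180) -0.5 or 179.5 t 18.5 j6 -0.05
```

```bash
python3 - <<'E'
from h import *
c=ldc("w7.npy"); p,r,s=pose(); y=r[2]; u=np.array([np.cos(y),np.sin(y),0])
for z in (0,19.6,60,-50): print(z,proj(c,p+50*u+[0,0,z]).round(1), "cam depth",(c[3]@(p+50*u+[0,0,z])+c[4])[2].round(0))
c3=ldc("w3.npy"); p3=np.array([344.05,299.03,152.67]); y=-.02196;u=np.array([np.cos(y),np.sin(y),0])
for k in (20,35,48): q=proj(c3,p3+k*u+[0,0,3]); print(k,q.round(1))
im=cv2.imread("pics/w3.png")[:,:,::-1].copy(); b=mask(im,(8,80,40),(22,255,255)); 
for r_ in (225,240,255,300,330): xs=np.where(b[r_,200:440])[0]+200; print(r_,xs.min(),xs.max(),xs.mean())
print(p,r)
E
```

```text
0 [311.1 198.7] cam depth 174.0
19.6 [310.3 208.3] cam depth 155.0
60 [308.  237.9] cam depth 116.0
-50 [312.5 181.6] cam depth 222.0
20 [314.7 272.1]
35 [314.7 239.5]
48 [314.7 210. ]
225 219 412 315.5
240 218 413 315.5
255 220 411 315.5
300 287 344 315.5
330 288 343 315.5
[582.8481567   53.04033312 248.37640769] [-3.13531621e+00 -1.63772689e-03  1.64495449e+00]
```

```bash
python3 - <<'E'
from h import *
from scipy.spatial.transform import Rotation as Ro
def rel(c,p,r):
    M=Ro.from_euler("xyz",r).as_matrix(); C=-c[3].T@c[4]; return (M.T@(C-p)).round(2), Ro.from_matrix(M.T@c[3].T).as_euler("xyz",degrees=True).round(2)
p,r,s=pose()
print(rel(ldc("w7.npy"),p,r)); print(rel(cal("wrist"),p,r))
print(rel(ldc("w3.npy"),np.array([344.05141759, 299.02747513, 152.67260185]),np.array([3.1389454,0.00899077,-0.02196155])))
print(rel(ldc("w5.npy"),np.array([468.5266342,-221.48071055,329.23556973]),np.array([-3.13965437,0.00431818,-0.02502181])))
print(s["finger_gap"])
E
```

```text
(array([  82.67,    1.59, -171.46]), array([-1.655e+01,  8.000e-02,  9.000e+01]))
(array([  82.53,    1.56, -171.58]), array([-1.655e+01,  7.000e-02,  9.002e+01]))
(array([ 8.4220e+01, -2.0000e-02, -1.7141e+02]), array([-16.37,   0.1 ,  89.99]))
(array([  84.38,    0.22, -171.34]), array([-1.638e+01,  8.000e-02,  9.004e+01]))
7.886985504826397
```

Calibration consistency shows the wrist camera reads world x about 1.6–2.5 mm high (checked with the held plaque). With that corrected I'll hover over slot +80.

```bash
python3 -m handwheel '[[0.02,0.04,0.03,-0.5],[0.04,0.07,0.06,-0.5],[0.045,0.083,0.1,-0.5],[0.045,0.083,0.14,-0.5],[0.045,0.083,0.148,-0.5]]'; python3 -m handwheel '[[0,0,0,0],[0,0,0,0]]'; python3 - <<'E'
from h import *
c=cal("wrist"); im=cams.camera("wrist"); np.save("w8.npy",np.array([c[0],c[1],c[2],*c[3].ravel(),*c[4]])); print(pose()[:2])
go([662.4,103,94],94.7)
cv2.imwrite('pics/w8.png',im[:,:,::-1]); cv2.imwrite('pics/w8c.png',cv2.resize(im[100:300,190:450,::-1],None,fx=3,fy=3,interpolation=cv2.INTER_CUBIC))
E
```

```text
clock: 19.12
eef_pos: [659.5, 103.6, 96.2]
eef_rot: [-3.129, -0.002, 1.653]
wrist_force: [-0.0, -0.5, -0.2]
finger_gap: 8.1
clock: 19.38
eef_pos: [660.0, 103.4, 97.8]
eef_rot: [-3.131, -0.002, 1.653]
wrist_force: [0.4, 0.1, -0.8]
finger_gap: 8.3
(array([660.06392075, 103.48443763,  97.92765116]), array([-3.13149949e+00, -1.62646232e-03,  1.65309822e+00]))
shift [-0.0007  0.0023  0.0039] turn(mod180) 0.0 or -180.0 t 19.425 j6 0.02
```

View pics/w8c.png

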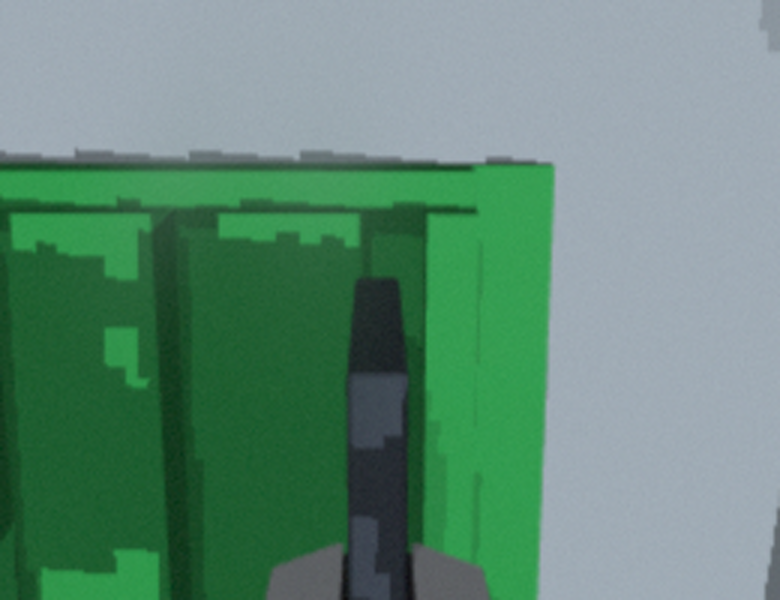

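Slot at crop columns 361–427, plaque bottom at 357–400: about 2.6 mm to go in +x, matching the numbers.

```bash
python3 -m handwheel '[[0.002,0.0025,0,0],[0.002,0.0025,0,0],[0.002,0.0025,0.005,0],[0.002,0.0025,0.008,0],[0.002,0.0025,0.008,0]]'; python3 -c "
from h import *
go([662.4,105,80],94.7)"; python3 -m handwheel '[[0,0,0.004,0],[0,0,0.008,0],[0,0,0.012,0],[0,0,0.014,0],[0,0,0.014,0]]'
```

```text
clock: 20.05
eef_pos: [662.1, 105.6, 89.4]
eef_rot: [-3.131, -0.002, 1.653]
wrist_force: [-0.1, -0.9, -1.0]
finger_gap: 7.9
shift [-0.0007  0.0004  0.0094] turn(mod180) 0.0 or -180.0 t 20.05 j6 0.02
clock: 20.68
eef_pos: [661.9, 105.6, 75.2]
eef_rot: [-3.13, -0.002, 1.653]
wrist_force: [0.4, -0.3, -0.8]
finger_gap: 8.0
```

```bash
python3 -m handwheel '[[0,0,0.004,0],[0,0,0.008,0],[0,0,0.012,0],[0,0,0.014,0],[0,0,0.015,0]]'; python3 -m handwheel '[[0,0,0.001,0],[0,0,0.002,0]]'
```

```text
clock: 21.3
eef_pos: [661.7, 105.7, 60.1]
eef_rot: [-3.13, -0.002, 1.653]
wrist_force: [0.1, -0.6, -1.5]
finger_gap: 7.5
clock: 21.55
eef_pos: [661.9, 105.8, 58.6]
eef_rot: [-3.131, -0.002, 1.653]
wrist_force: [-1.6, 1.6, 5.9]
finger_gap: 7.8
```

Seated on the floor (6 N). Release partially and rise.

```bash
python3 -m handwheel '[[0,0,0,0],[0,0,0,0],[0,0,0,0],[0,0,0,0]]' 0.7 20; python3 -m handwheel '[[0,0,-0.02,0],[0,0,-0.06,0],[0,0,-0.12,0],[0,0,-0.17,0],[0,0,-0.2,0]]';  python3 -c "
from h import *
go([424,-299,150],-0.4)"
```

```text
clock: 22.05
eef_pos: [661.9, 105.8, 58.5]
eef_rot: [-3.131, -0.002, 1.653]
wrist_force: [0.2, 0.1, -0.6]
finger_gap: 28.3
clock: 22.68
eef_pos: [664.2, 105.7, 263.5]
eef_rot: [-3.136, -0.002, 1.653]
wrist_force: [0.7, 0.2, -0.1]
finger_gap: 28.4
shift [-0.3838 -0.272   0.1143] turn(mod180) 95.1 or -84.9 t 22.675 j6 0.02
```

```bash
python3 -m handwheel '[[-0.04,-0.03,0,10],[-0.09,-0.06,0,20],[-0.14,-0.09,0,30],[-0.19,-0.13,0,40],[-0.24,-0.17,0,50]]' 0 20;  python3 -c "
from h import *
go([420,-300.5,150],-0.4)"
```

```text
clock: 23.3
eef_pos: [514.9, -146.4, 265.6]
eef_rot: [-3.138, 0.003, 0.775]
wrist_force: [0.9, -1.0, 0.9]
finger_gap: 74.8
shift [-0.1754  0.0441  0.1159] turn(mod180) 44.8 or -135.2 t 23.3 j6 0.45
```

```bash
python3 -m handwheel '[[-0.05,0.01,0.02,10],[-0.1,0.025,0.04,20],[-0.15,0.04,0.07,30],[-0.175,0.044,0.1,40],[-0.175,0.044,0.116,44.8]]';  python3 -m handwheel '[[0,0,0,0],[0,0,0,0]]';python3 -c "
from h import *
go([420,-300.5,59.5],-0.4)"
```

```text
clock: 23.92
eef_pos: [418.9, -301.5, 149.9]
eef_rot: [-3.141, 0.004, -0.014]
wrist_force: [-0.4, 0.0, -0.4]
finger_gap: 94.1
clock: 24.18
eef_pos: [419.5, -301.7, 151.5]
eef_rot: [3.141, 0.003, -0.012]
wrist_force: [-0.0, -1.0, 0.2]
finger_gap: 93.8
shift [ 0.0008 -0.0013  0.092 ] turn(mod180) -0.3 or 179.7 t 24.175 j6 0.89
```

```bash
python3 -m handwheel '[[0,-0.001,0.04,0],[0,-0.001,0.075,0],[0,-0.001,0.091,0],[0,-0.001,0.092,0],[0,-0.001,0.092,0]]' 0.3; python3 -m handwheel '[[0,0,0,0],[0,0,0,0],[0,0,0,0],[0,0,0,0],[0,0,0,0]]' 1 20; python3 -m handwheel '[[0,0,0,0],[0,0,0,0],[0,0,0,0],[0,0,0,0]]'
```

```text
clock: 24.8
eef_pos: [419.8, -301.2, 60.8]
eef_rot: [3.14, 0.001, -0.011]
wrist_force: [0.6, -0.2, -0.3]
finger_gap: 65.8
clock: 25.42
eef_pos: [419.8, -301.2, 60.8]
eef_rot: [3.14, 0.001, -0.011]
wrist_force: [-0.2, 0.6, -1.2]
finger_gap: 19.4
clock: 25.92
eef_pos: [419.8, -300.1, 60.7]
eef_rot: [-3.141, 0.002, -0.011]
wrist_force: [0.2, 7.3, 3.1]
finger_gap: 9.5
```

```bash
python3 -m handwheel '[[0,0,0,0],[0,0,0,0]]'; python3 -m handwheel '[[0,0,-0.03,0],[0,0,-0.07,0],[0,0,-0.12,0],[0,0,-0.16,0],[0,0,-0.19,0]]';  python3 - <<'E'
from h import *
im=cams.camera("wrist"); cv2.imwrite('pics/w9.png',im[:,:,::-1])
g=im.astype(int).sum(2)
for r_ in range(170,260,6): 
    xs=np.where(g[r_,270:370]<170)[0]+270; print(r_,xs.min() if len(xs) else None,xs.max() if len(xs) else None,end=";")
go([583,100,250],94.7)
E
```

```text
clock: 26.18
eef_pos: [419.8, -298.9, 60.5]
eef_rot: [-3.139, 0.003, -0.011]
wrist_force: [1.0, 8.2, 2.0]
finger_gap: 9.0
clock: 26.8
eef_pos: [420.3, -299.5, 252.3]
eef_rot: [-3.14, 0.002, -0.011]
wrist_force: [0.2, -0.3, -2.0]
finger_gap: 8.0
170 None None;176 None None;182 None None;188 308 322;194 308 323;200 307 324;206 307 325;212 306 325;218 306 325;224 306 325;230 306 325;236 305 325;242 305 325;248 305 325;254 306 325;shift [ 0.1575 -0.4018  0.0057] turn(mod180) -95.3 or 84.7 t 26.85 j6 0.89
```

```bash
python3 -m handwheel '[[0.015,-0.04,0,-10],[0.03,-0.09,0,-20],[0.05,-0.14,0,-30],[0.07,-0.19,0,-40],[0.09,-0.24,0,-50]]'; python3 -c "
from h import *
go([583,60,250],94.7)"
```

```text
clock: 27.48
eef_pos: [513.9, -59.4, 255.0]
eef_rot: [3.14, -0.0, 0.867]
wrist_force: [0.5, -0.1, -0.2]
finger_gap: 7.9
shift [ 0.1357 -0.0246  0.0049] turn(mod180) -45.0 or 135.0 t 27.475 j6 0.52
```

```bash
python3 -m handwheel '[[0.04,-0.01,0,-10],[0.09,-0.02,0,-20],[0.135,-0.025,0.005,-30],[0.135,-0.025,0.005,-40],[0.135,-0.025,0.005,-45]]'; python3 -m handwheel '[[0,0,0,0],[0,0,0,0]]'; cat > slots.py <<'E'
from h import *
import sys
c=cal("wrist"); im=cams.camera("wrist"); n=sys.argv[1]; cv2.imwrite(f"pics/{n}.png",im[:,:,::-1]); np.save(n+".npy",np.array([c[0],c[1],c[2],*c[3].ravel(),*c[4]]))
p,r,s=pose(); print(p.round(1),r.round(3))
g=im[:,:,1].astype(int); m=mask(im,(50,120,30),(75,255,255)); k=rect(m); print("green",cv2.boundingRect(k))
for row in map(int,sys.argv[2:]):
    a=np.where(m[row])[0]; l,h=a.min()-4,a.max()+4
    q=g[row-2:row+3,l:h].mean(0); d=np.diff(q)
    print(row,[(l+i,int(d[i]),ray(c,(l+.5+i,row),34)[0].round(1)) for i in range(len(d)) if abs(d[i])>12], "y",ray(c,(320,row),34)[1].round(1))
E
python3 slots.py w10 125 170
```

```text
clock: 28.1
eef_pos: [582.1, 60.3, 248.5]
eef_rot: [-3.141, 0.001, 1.658]
wrist_force: [-0.4, 0.5, -1.4]
finger_gap: 7.8
clock: 28.35
eef_pos: [582.0, 60.2, 247.9]
eef_rot: [-3.14, 0.001, 1.656]
wrist_force: [-0.1, 0.1, -1.3]
finger_gap: 7.9
[582.   60.2 248.2] [-3.141e+00  1.000e-03  1.656e+00]
green (201, 102, 238, 156)
125 [(np.int64(200), -37, np.float64(472.9)), (np.int64(202), 27, np.float64(474.7)), (np.int64(206), -35, np.float64(478.4)), (np.int64(213), 22, np.float64(484.7)), (np.int64(214), 18, np.float64(485.6)), (np.int64(224), -25, np.float64(494.7)), (np.int64(225), -23, np.float64(495.6)), (np.int64(233), 12, np.float64(502.9)), (np.int64(238), 15, np.float64(507.4)), (np.int64(239), 24, np.float64(508.3)), (np.int64(268), -23, np.float64(534.7)), (np.int64(269), -14, np.float64(535.6)), (np.int64(282), 15, np.float64(547.4)), (np.int64(283), 18, np.float64(548.3)), (np.int64(312), -35, np.float64(574.6)), (np.int64(313), -13, np.float64(575.5)), (np.int64(326), 17, np.float64(587.3)), (np.int64(327), 30, np.float64(588.3)), (np.int64(356), -36, np.float64(614.6)), (n
[... 899 characters left out ...]
), (np.int64(365), -20, np.float64(627.6)), (np.int64(368), 30, np.float64(630.5)), (np.int64(369), 41, np.float64(631.4)), (np.int64(375), -38, np.float64(637.0)), (np.int64(397), -25, np.float64(657.6)), (np.int64(398), -24, np.float64(658.6)), (np.int64(410), 19, np.float64(669.8)), (np.int64(411), 17, np.float64(670.7)), (np.int64(419), 27, np.float64(678.2)), (np.int64(420), 29, np.float64(679.2)), (np.int64(486), -24, np.float64(741.0)), (np.int64(487), -23, np.float64(741.9)), (np.int64(502), -22, np.float64(756.0)), (np.int64(503), -39, np.float64(756.9)), (np.int64(504), -13, np.float64(757.9)), (np.int64(637), -14, np.float64(882.4)), (np.int64(638), -14, np.float64(883.4))] y 96.9
```

View pics/w10.png

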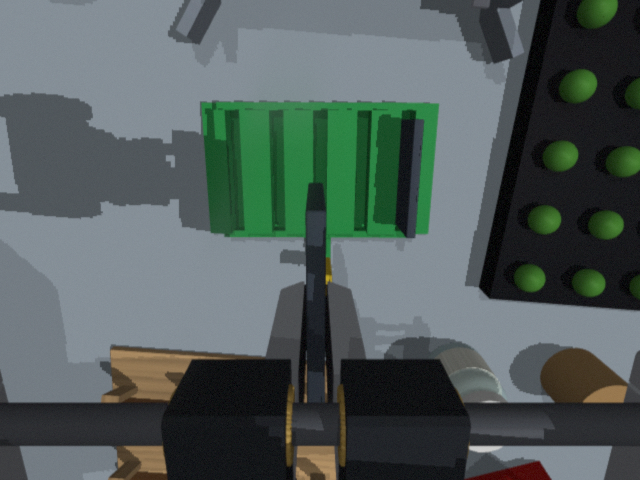

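Blue stands in slot +80 (412,180); tray unmoved. Yellow goes to the centre slot.

```bash
python3 -c "
from h import *
go([582.4,95,95],94.7)"
```

```text
shift [0.0348 0.0035 0.1531] turn(mod180) 0.2 or -179.8 t 28.4 j6 -0.04
```

```bash
python3 -m handwheel '[[0.015,0.002,0.03,0],[0.03,0.003,0.08,0],[0.035,0.0035,0.12,0],[0.035,0.0035,0.145,0],[0.035,0.0035,0.15,0]]'; python3 -m handwheel '[[0,0,0,0],[0,0,0,0]]'; python3 - <<'E'
from h import *
im=cams.camera("wrist");  print(pose()[:2])
go([582.4,95,75],94.7)
cv2.imwrite('pics/w11c.png',cv2.resize(im[100:300,190:450,::-1],None,fx=3,fy=3,interpolation=cv2.INTER_CUBIC))
E
```

```text
clock: 29.02
eef_pos: [581.7, 95.1, 96.7]
eef_rot: [-3.138, 0.001, 1.655]
wrist_force: [0.3, -0.1, -0.5]
finger_gap: 8.0
clock: 29.28
eef_pos: [582.2, 95.0, 97.8]
eef_rot: [-3.14, 0.001, 1.655]
wrist_force: [0.6, 0.4, -1.5]
finger_gap: 7.8
(array([582.22416144,  95.0541263 ,  97.79829531]), array([-3.13980170e+00,  1.08104636e-03,  1.65474439e+00]))
shift [-0.      0.0002  0.0228] turn(mod180) 0.1 or -179.9 t 29.325 j6 0.02
```

View pics/w11c.png

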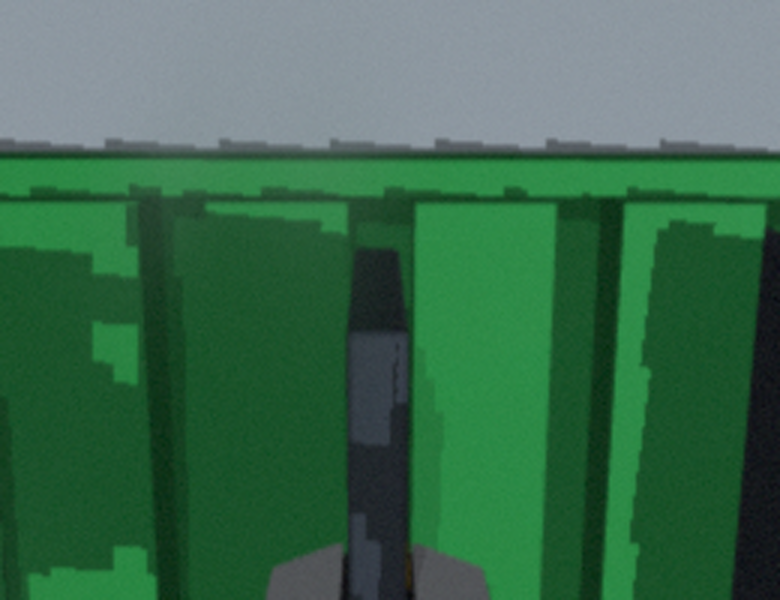

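Plaque bottom (355–400) is centred in the slot (348–413). Descend.

```bash
python3 -m handwheel '[[0,0.0005,0.006,0],[0,0.0005,0.012,0],[0,0.0005,0.018,0],[0,0.0005,0.022,0],[0,0.0005,0.022,0]]'; python3 -m handwheel '[[0,0,0.004,0],[0,0,0.008,0],[0,0,0.012,0],[0,0,0.015,0],[0,0,0.015,0]]'; python3 -m handwheel '[[0,0,0.001,0],[0,0,0.002,0]]'
```

```text
clock: 29.95
eef_pos: [582.5, 95.1, 75.4]
eef_rot: [-3.139, 0.001, 1.655]
wrist_force: [-0.4, 0.1, -1.3]
finger_gap: 8.0
clock: 30.58
eef_pos: [582.4, 95.0, 60.1]
eef_rot: [-3.139, 0.001, 1.655]
wrist_force: [0.5, 0.1, -1.2]
finger_gap: 7.9
clock: 30.82
eef_pos: [582.6, 95.2, 58.5]
eef_rot: [-3.139, 0.001, 1.655]
wrist_force: [-2.8, 2.6, 7.0]
finger_gap: 8.1
```

```bash
python3 -m handwheel '[[0,0,0,0],[0,0,0,0],[0,0,0,0],[0,0,0,0]]' 0.7 20; python3 -m handwheel '[[0,0,-0.02,0],[0,0,-0.06,0],[0,0,-0.12,0],[0,0,-0.17,0],[0,0,-0.19,0]]';  python3 -m handwheel '[[-0.04,0,0,10],[-0.09,-0.005,0,20],[-0.14,-0.01,0,30],[-0.19,-0.02,0,40],[-0.24,-0.03,0,50]]' 0 20;  python3 -c "
from h import *
go([536,-300.5,150],-0.4)"
```

```text
clock: 31.32
eef_pos: [582.6, 95.2, 58.5]
eef_rot: [-3.139, 0.001, 1.655]
wrist_force: [-0.3, 1.0, 0.5]
finger_gap: 27.9
clock: 31.95
eef_pos: [583.5, 95.4, 251.9]
eef_rot: [3.139, 0.001, 1.655]
wrist_force: [-0.5, 0.0, -1.5]
finger_gap: 28.6
clock: 32.58
eef_pos: [573.4, -147.8, 252.1]
eef_rot: [3.14, -0.001, 0.776]
wrist_force: [0.9, 0.5, -0.2]
finger_gap: 74.7
shift [-0.1338  0.0825  0.1021] turn(mod180) 44.9 or -135.1 t 32.575 j6 0.48
```

```bash
python3 -m handwheel '[[-0.04,0.02,0.02,10],[-0.08,0.045,0.04,20],[-0.12,0.07,0.07,30],[-0.134,0.0825,0.1,40],[-0.134,0.0825,0.102,44.9]]';  python3 -m handwheel '[[0,0,0,0],[0,0,0,0]]';python3 -c "
from h import *
go([536,-300.5,59.5],-0.4)"
```

```text
clock: 33.2
eef_pos: [534.5, -301.6, 147.4]
eef_rot: [-3.14, 0.001, -0.013]
wrist_force: [-0.7, -0.0, 0.1]
finger_gap: 93.9
clock: 33.45
eef_pos: [534.5, -301.5, 147.5]
eef_rot: [-3.14, 0.001, -0.011]
wrist_force: [-0.1, -0.1, -0.2]
finger_gap: 94.2
shift [ 0.0016 -0.0009  0.088 ] turn(mod180) -0.3 or 179.7 t 33.45 j6 1.01
```

```bash
python3 -m handwheel '[[0,-0.001,0.04,0],[0.001,-0.001,0.075,0],[0.001,-0.001,0.087,0],[0.001,-0.001,0.088,0],[0.001,-0.001,0.088,0]]' 0; python3 -m handwheel '[[0,0,0,0],[0,0,0,0],[0,0,0,0],[0,0,0,0],[0,0,0,0]]' 1 20; python3 -m handwheel '[[0,0,0,0],[0,0,0,0],[0,0,0,0],[0,0,0,0],[0,0,0,0]]'; python3 -m handwheel '[[0,0,0,0],[0,0,0,0]]'
```

```text
clock: 34.08
eef_pos: [536.1, -300.8, 61.1]
eef_rot: [-3.141, -0.001, -0.011]
wrist_force: [0.9, -0.4, -0.4]
finger_gap: 94.3
clock: 34.7
eef_pos: [536.1, -300.8, 61.1]
eef_rot: [-3.141, -0.001, -0.011]
wrist_force: [0.4, -0.0, -1.0]
finger_gap: 47.5
clock: 35.33
eef_pos: [536.1, -299.6, 61.0]
eef_rot: [-3.139, -0.0, -0.011]
wrist_force: [-0.4, 6.7, 3.2]
finger_gap: 9.2
clock: 35.58
eef_pos: [536.1, -298.3, 60.8]
eef_rot: [-3.137, 0.001, -0.01]
wrist_force: [0.0, 7.4, 2.4]
finger_gap: 8.5
```

```bash
python3 -m handwheel '[[0,0,-0.03,0],[0,0,-0.07,0],[0,0,-0.12,0],[0,0,-0.16,0],[0,0,-0.19,0]]';  python3 - <<'E'
from h import *
im=cams.camera("wrist"); g=im.astype(int).sum(2)
for r_ in range(170,230,6): 
    xs=np.where(g[r_,270:370]<170)[0]+270; print(r_,xs.min() if len(xs) else None,xs.max() if len(xs) else None,end=";")
go([506,60,250],94.7)
E
```

```text
clock: 36.2
eef_pos: [536.2, -299.3, 252.8]
eef_rot: [-3.138, -0.001, -0.011]
wrist_force: [0.1, 0.2, -1.6]
finger_gap: 8.0
170 None None;176 None None;182 309 322;188 308 323;194 307 323;200 307 324;206 306 325;212 306 325;218 306 325;224 306 325;shift [-0.0348 -0.3594  0.0069] turn(mod180) -95.3 or 84.7 t 36.25 j6 1.01
```

```bash
python3 -m handwheel '[[-0.004,-0.04,0,-10],[-0.01,-0.09,0,-20],[-0.015,-0.14,0,-30],[-0.02,-0.19,0,-40],[-0.025,-0.24,0,-50]]'; python3 -c "
from h import *
go([503.5,55,250],94.7)"
```

```text
clock: 36.88
eef_pos: [514.0, -57.9, 256.1]
eef_rot: [3.139, -0.004, 0.868]
wrist_force: [0.3, 0.1, -0.5]
finger_gap: 7.5
shift [ 0.0794 -0.081   0.0063] turn(mod180) -45.0 or 135.0 t 36.875 j6 0.52
```

```bash
python3 -m handwheel '[[0.025,-0.03,0,-10],[0.055,-0.06,0,-20],[0.08,-0.081,0.005,-30],[0.08,-0.081,0.005,-40],[0.08,-0.081,0.005,-45]]'; python3 -m handwheel '[[0,0,0,0],[0,0,0,0]]'; python3 slots.py w12 125 170;  python3 -c "
from h import *
go([503,85,97],94.7)"
```

```text
clock: 37.5
eef_pos: [503.6, 55.9, 250.5]
eef_rot: [3.138, -0.001, 1.658]
wrist_force: [0.3, 0.3, -0.9]
finger_gap: 7.8
clock: 37.75
eef_pos: [503.5, 55.9, 250.1]
eef_rot: [3.139, -0.001, 1.656]
wrist_force: [-0.1, 0.4, -1.6]
finger_gap: 7.9
[503.6  55.8 250.2] [ 3.139e+00 -1.000e-03  1.656e+00]
green (283, 106, 235, 154)
125 [(np.int64(282), 21, np.float64(469.6)), (np.int64(286), -24, np.float64(473.3)), (np.int64(299), 19, np.float64(485.1)), (np.int64(309), -13, np.float64(494.3)), (np.int64(310), -31, np.float64(495.2)), (np.int64(324), 39, np.float64(508.0)), (np.int64(353), -23, np.float64(534.5)), (np.int64(354), -18, np.float64(535.4)), (np.int64(364), -17, np.float64(544.5)), (np.int64(367), 33, np.float64(547.3)), (np.int64(368), 34, np.float64(548.2)), (np.int64(374), -17, np.float64(553.7)), (np.int64(375), -25, np.float64(554.6)), (np.int64(397), -34, np.float64(574.7)), (np.int64(398), -13, np.float64(575.6)), (np.int64(410), 13, np.float64(586.6)), (np.int64(411), 20, np.float64(587.5)), (np.int64(419), 13, np.float64(594.9)), (np.int64(420), 38, np.float64(595.8)), (
[... 1217 characters left out ...]
t64(617.4)), (np.int64(437), -29, np.float64(618.3)), (np.int64(442), -17, np.float64(623.0)), (np.int64(450), 39, np.float64(630.6)), (np.int64(451), 28, np.float64(631.5)), (np.int64(456), -17, np.float64(636.3)), (np.int64(457), -27, np.float64(637.2)), (np.int64(479), -34, np.float64(658.0)), (np.int64(502), 20, np.float64(679.8)), (np.int64(503), 16, np.float64(680.7)), (np.int64(511), 38, np.float64(688.3)), (np.int64(512), 17, np.float64(689.2)), (np.int64(560), -16, np.float64(734.6)), (np.int64(561), -28, np.float64(735.6)), (np.int64(576), -16, np.float64(749.8)), (np.int64(577), -39, np.float64(750.7))] y 92.8
shift [0.0289 0.0014 0.1532] turn(mod180) 0.2 or -179.8 t 37.8 j6 -0.05
```

```bash
python3 -m handwheel '[[0.01,0.001,0.03,0],[0.02,0.0015,0.08,0],[0.029,0.0015,0.12,0],[0.029,0.0015,0.145,0],[0.029,0.0015,0.15,0]]'; python3 -m handwheel '[[0,0,0,0],[0,0,0,0]]'; python3 - <<'E'
from h import *
im=cams.camera("wrist");  print(pose()[:2])
go([503,85,75],94.7)
cv2.imwrite("pics/w13.png",im[:,:,::-1])
g=im[:,:,1].astype(int); s=im.astype(int).sum(2)
for r in range(164,204,5):
    d=np.diff(g[r-1:r+2,280:360].mean(0)); b=np.where(s[r,290:345]<150)[0]+290
    print(r,[(280+i,int(d[i])) for i in range(len(d)) if abs(d[i])>12],(b.min(),b.max()) if len(b) else "")
E
```

```text
clock: 38.42
eef_pos: [502.4, 85.0, 98.9]
eef_rot: [3.141, -0.001, 1.656]
wrist_force: [-0.4, 0.1, -1.0]
finger_gap: 7.8
clock: 38.67
eef_pos: [502.9, 84.9, 100.0]
eef_rot: [3.139, -0.001, 1.655]
wrist_force: [-0.4, -0.1, -1.1]
finger_gap: 7.7
(array([502.87940369,  84.95679819,  99.93718382]), array([ 3.13941009e+00, -1.12543432e-03,  1.65514707e+00]))
shift [0.     0.0001 0.0249] turn(mod180) 0.1 or -179.9 t 38.725 j6 0.01
164 [(287, 28), (304, -30), (305, -21), (326, 26), (327, 41)] (np.int64(312), np.int64(326))
169 [(287, 29), (304, -31), (305, -21), (326, 22), (327, 41)] (np.int64(323), np.int64(326))
174 [(326, 18), (327, 42)] (np.int64(306), np.int64(326))
179 [(326, 17), (327, 42)] (np.int64(306), np.int64(326))
184 [(304, -14), (307, -18), (322, 21), (323, 18), (326, 31), (327, 28)] (np.int64(305), np.int64(326))
189 [(306, -12), (322, 15), (323, 27), (326, 31), (327, 30)] (np.int64(305), np.int64(326))
194 [(304, -13), (306, -18), (323, 18), (324, 18), (326, 32), (327, 28)] (np.int64(305), np.int64(326))
199 [(304, -16), (305, -16), (323, 13), (324, 19), (326, 32), (327, 30)] (np.int64(305), np.int64(326))
```

Slot columns 305–327, plaque bottom 307–323: centred within 1 px.

```bash
python3 -m handwheel '[[0,0.0005,0.006,0],[0,0.0005,0.012,0],[0,0.0005,0.018,0],[0,0.0005,0.024,0],[0,0.0005,0.024,0]]'; python3 -m handwheel '[[0,0,0.004,0],[0,0,0.008,0],[0,0,0.012,0],[0,0,0.015,0],[0,0,0.015,0]]'; python3 -m handwheel '[[0,0,0.001,0],[0,0,0.002,0],[0,0,0.0025,0]]'
```

```text
clock: 39.35
eef_pos: [503.2, 85.0, 75.4]
eef_rot: [3.14, -0.001, 1.655]
wrist_force: [-0.1, -0.4, -0.2]
finger_gap: 7.7
clock: 39.98
eef_pos: [503.1, 85.0, 60.1]
eef_rot: [3.141, -0.001, 1.655]
wrist_force: [0.8, -1.1, -0.9]
finger_gap: 7.9
clock: 40.35
eef_pos: [503.4, 85.2, 58.7]
eef_rot: [3.14, -0.001, 1.655]
wrist_force: [-5.3, 0.8, 17.1]
finger_gap: 7.9
```

```bash
python3 -m handwheel '[[0,0,0,0],[0,0,0,0],[0,0,0,0],[0,0,0,0]]' 0.7 20; python3 -m handwheel '[[0,0,-0.02,0],[0,0,-0.06,0],[0,0,-0.12,0],[0,0,-0.18,0],[0,0,-0.24,0]]';  python3 -m handwheel '[[0.04,0.02,0,0],[0.08,0.04,0,0],[0.12,0.06,0,0],[0.125,0.075,0,0],[0.125,0.075,0,0]]' 0.3 40; python3 - <<'E'
from h import *
c=cal("wrist"); im=cams.camera("wrist"); cv2.imwrite("pics/w14.png",im[:,:,::-1]); np.save("w14.npy",np.array([c[0],c[1],c[2],*c[3].ravel(),*c[4]])); print(pose()[:2])
E
```

```text
clock: 40.85
eef_pos: [503.4, 85.2, 58.6]
eef_rot: [3.14, -0.001, 1.655]
wrist_force: [-0.2, 0.1, 0.2]
finger_gap: 28.6
clock: 41.48
eef_pos: [502.6, 84.8, 300.7]
eef_rot: [3.14, -0.001, 1.655]
wrist_force: [0.6, -0.1, -0.5]
finger_gap: 28.4
clock: 42.1
eef_pos: [567.0, 216.0, 300.1]
eef_rot: [3.141, -0.001, 1.656]
wrist_force: [0.2, 0.3, 0.1]
finger_gap: 65.8
(array([566.70193398, 215.50174849, 300.46095637]), array([ 3.14067361e+00, -1.02901337e-03,  1.65519753e+00]))
```

View pics/w14.png

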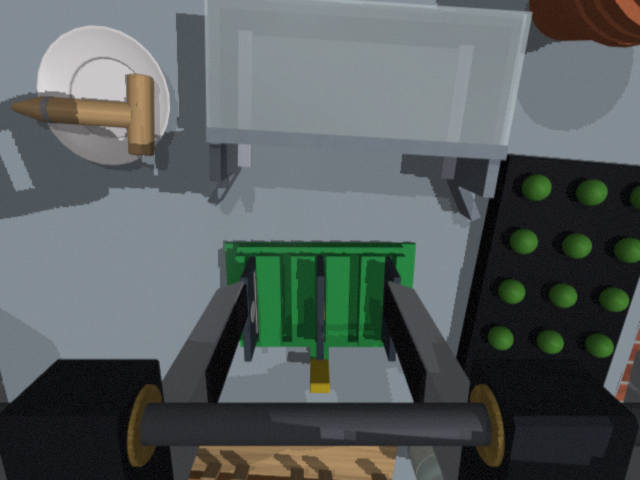

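All three plaques stand in slots -80/0/+80; dibber lies on the saucer; the bay roof's front edge runs (207,129)–(508,146), wings end at (225,198) and (472,215), handle top ~(320,385).

```bash
python3 - <<'E'
from h import *
c=ldc("w14.npy"); P=lambda p,z:ray(c,p,z)[:2]-[1.6,0]
im=cv2.imread("pics/w14.png")
cv2.imwrite("pics/w14c.png",cv2.resize(im[110:260,190:530],None,fx=2.3,fy=2.3,interpolation=cv2.INTER_CUBIC))
l,r=P((207,129),113),P((508,146),113); v=r-l; print("roof front",l,r,np.linalg.norm(v),np.degrees(np.arctan2(v[1],v[0])))
l2,r2=P((209,143),105),P((506,160),105);print("roof bottom front",l2,r2,np.linalg.norm(l2-r2),np.degrees(np.arctan2(*(r2-l2)[::-1])))
bl,br=P((205,0),113),P((530,12),113); print("back",bl,br, np.degrees(np.arctan2(*(br-r)[::-1])),np.degrees(np.arctan2(*(bl-l)[::-1])))
for z in (0,40): print("wing",z,P((220,203),z),P((472,218),z))
k=rect(mask(im[:,:,::-1].copy(),(50,120,30),(75,255,255))); print(cv2.boundingRect(k)); 
for q in ((225,243),(414,243)): print("tray far",P(q,8))
for q in ((311,360),(329,360),(329,390),(311,390)): print("handle",P(q,60))
E
```

```text
roof front [469.40241187 282.55458928] [727.74247123 290.25952389] 258.45493279614135 1.7083274271520177
roof bottom front [469.24081322 270.46400967] [732.36703674 277.96351276] 263.2330755291163 1.63257609016726
back [466.95279993 380.10293164] [722.49902823 393.44162673] 92.90911832277395 91.43849635525567
wing 0 [456.90263104 194.64381523] [756.14471632 201.6882168 ]
wing 40 [465.63606976 203.4216007 ] [739.50483583 209.86869374]
(225, 242, 191, 117)
tray far [465.45834564 148.4268405 ]
tray far [689.80648449 167.31604762]
handle [578.15523243  31.89699445]
handle [598.89707304  33.63011348]
handle [602.71255138  -6.81181795]
handle [581.46200377  -8.58354135]
```

View pics/w14c.png

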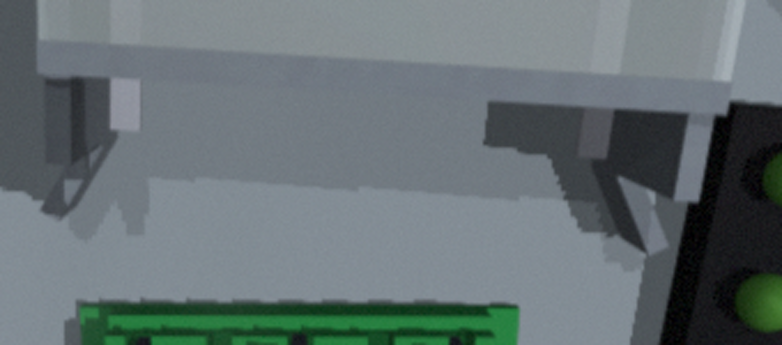

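```bash
python3 - <<'E'
from h import *
c=ldc("w14.npy"); P=lambda p,z:(ray(c,p,z)[:2]-[1.6,0]).round(1)
C=lambda x,y:(190+x/2.3,110+y/2.3)
print("front strip near edge z113",P(C(38,75),113),P(C(730,113),113))
for z in (0,40,105): print(z,"R wall end",P(C(675,197),z),P(C(697,201),z),"L wall end",P(C(47,163),z),P(C(72,166),z))
print("wing tip L",P(C(42,208),40),P(C(62,217),40),"R",P(C(645,250),40),P(C(667,245),40))
print("back wall?",P((205,0),113))
go([590.7,-6.7,150],94.7)
E
```

```text
front strip near edge z113 [469.1 271.2] [729.6 279.2]
0 R wall end [764.4 229.4] [776.  228.3] L wall end [445.4 219.8] [458.  219.4]
40 R wall end [747.  235.2] [757.6 234.2] L wall end [455.1 226.5] [466.6 226. ]
105 R wall end [718.9 244.7] [727.9 243.8] L wall end [470.9 237.2] [480.7 236.9]
wing tip L [453.  205.2] [462.4 201.7] R [738. 209.] [747.9 212.2]
back wall? [467.  380.1]
shift [-0.2236  0.005   0.1502] turn(mod180) 0.1 or -179.9 t 42.15 j6 0.22
```

Bay mouth ≈ (599.8, 240.7), yaw 1.7° (inner width 238 checks). Now go to the handle.

```bash
python3 -m handwheel '[[-0.05,0.002,0.02,0],[-0.11,0.004,0.05,0],[-0.17,0.005,0.08,0],[-0.22,0.005,0.12,0],[-0.223,0.005,0.15,0]]' 0.3 40; python3 -m handwheel '[[0,0,0,0],[0,0,0,0]]'; python3 -c "
from h import *
go([591,-6.5,34],94.7)"
```

```text
clock: 42.78
eef_pos: [589.9, -9.5, 149.6]
eef_rot: [3.14, -0.001, 1.651]
wrist_force: [0.1, 0.3, 0.2]
finger_gap: 66.0
clock: 43.02
eef_pos: [590.2, -9.4, 151.5]
eef_rot: [3.138, -0.0, 1.651]
wrist_force: [0.4, 0.5, -0.1]
finger_gap: 65.9
shift [0.0028 0.0006 0.1175] turn(mod180) -0.1 or 179.9 t 43.025 j6 -0.16
```

```bash
python3 - <<'E'
from h import *
c=cal("wrist"); im=cams.camera("wrist"); cv2.imwrite("pics/w15.png",im[:,:,::-1])
y=mask(im,(20,120,50),(34,255,255)); y[:, :250]=0;y[:,390:]=0; k=rect(y); print(cv2.boundingRect(k),cv2.approxPolyDP(k,2,True)[:,0].tolist())
p,r,s=pose(); 
for q in cv2.approxPolyDP(k,2,True)[:,0]: print(q,(ray(c,q,60)[:2]-[1.6,0]).round(1))
E
python3 -m handwheel '[[0.003,0.0006,0.04,0],[0.003,0.0006,0.08,0],[0.003,0.0006,0.105,0],[0.003,0.0006,0.115,0],[0.003,0.0006,0.116,0]]'
```

```text
(300, 213, 34, 36) [[304, 213], [301, 219], [300, 246], [332, 248], [333, 229], [330, 214]]
[304 213] [581.4  13. ]
[301 219] [579.7   8.8]
[300 246] [580.4 -10. ]
[332 248] [602.1  -9.7]
[333 229] [601.6   3.6]
[330 214] [598.6  13.7]
clock: 43.7
eef_pos: [591.8, -5.6, 36.7]
eef_rot: [3.136, -0.0, 1.652]
wrist_force: [0.4, 0.0, 0.3]
finger_gap: 66.0
```

```bash
python3 -m handwheel '[[0.001,0,0.002,0],[0.001,0,0.002,0],[0.001,0,0.002,0],[0.001,0,0.002,0],[0.001,0,0.002,0]]' 1 40; python3 -m handwheel '[[0,0,0,0],[0,0,0,0],[0,0,0,0]]'; python3 -c "
from h import *
p,r,s=pose(); print(p,r)
go([597,100,36],92.4)"
```

```text
clock: 44.32
eef_pos: [591.6, -4.6, 34.8]
eef_rot: [3.136, -0.0, 1.652]
wrist_force: [0.9, -0.2, 1.6]
finger_gap: 23.8
clock: 44.7
eef_pos: [591.6, -4.7, 34.8]
eef_rot: [3.137, -0.0, 1.652]
wrist_force: [0.9, 0.0, 1.6]
finger_gap: 23.6
[591.58090118  -4.66649966  34.78554539] [ 3.13658389e+00 -2.59589484e-05  1.65241419e+00]
shift [ 0.1039  0.0139 -0.0011] turn(mod180) 2.3 or -177.7 t 44.7 j6 -0.15
```

Handle held (23.7 mm). Align with the bay axis first, slowly.

```bash
python3 -m handwheel '[[0.005,0.002,0,0.5],[0.012,0.005,0,1],[0.02,0.009,0,1.7],[0.028,0.013,0,2.4],[0.035,0.0165,0,3]]'; python3 -m handwheel '[[0.003,0.001,0,0],[0.003,0.001,0,0]]'; python3 -c "
from h import *
p,r,s=pose(); print(p,r)
go([603,135,35],91.7)"
```

```text
clock: 45.32
eef_pos: [605.3, 32.3, 34.8]
eef_rot: [3.137, -0.0, 1.6]
wrist_force: [-1.9, -3.4, 2.7]
finger_gap: 23.6
clock: 45.58
eef_pos: [606.4, 35.9, 34.8]
eef_rot: [3.137, -0.001, 1.6]
wrist_force: [-0.2, 0.7, 1.3]
finger_gap: 23.6
[606.35233205  35.92261429  34.80672949] [ 3.13658030e+00 -8.79228284e-04  1.59994863e+00]
shift [ 0.0991 -0.0005 -0.0001] turn(mod180) -0.0 or 180.0 t 45.575 j6 -0.03
```

```bash
cat > tr.py <<'E'
from h import *
c=cal("wrist"); im=cams.camera("wrist"); p,r,s=pose()
k=rect(mask(im,(50,120,30),(75,255,255))); q=k[:,0].astype(float)
P=lambda p,z:(ray(c,p,z)[:2]-[1.6,0])
tl=q[np.argmin(q[:,0]+q[:,1])]; tr=q[np.argmin(-q[:,0]+q[:,1])]
a,b=P(tl,8),P(tr,8); v=b-a; print(tl,tr,a.round(1),b.round(1),"len",np.linalg.norm(v).round(1),"yaw",np.degrees(np.arctan2(v[1],v[0])).round(2),"mid",((a+b)/2).round(1))
m=(a+b)/2; y=np.radians(1.7); d=m-[599.8,240.7]; print("lead mid in bay x,y",(d@[np.cos(y),np.sin(y)]).round(1),(d@[-np.sin(y),np.cos(y)]).round(1)); print(p.round(1),np.degrees(r[2]).round(2))
E
python3 tr.py
```

```text
[119.   0.] [509.   0.] [518.2 165.3] [686.9 170.4] len 168.9 yaw 1.74 mid [602.6 167.9]
lead mid in bay x,y 0.6 -72.9
[606.3  35.8  34.8] 91.65
```

```bash
python3 -m handwheel '[[0.006,0,0,0],[0.015,0,0,0],[0.025,0,0,0],[0.035,0,0,0],[0.044,0,0,0]]'; python3 -m handwheel '[[0.009,0,0,0],[0.018,0,0,0],[0.027,0,0,0],[0.036,0,0,0],[0.045,0,0,0]]'; python3 -c "
from h import *
go([603,135,35],91.7)"
```

```text
clock: 46.25
eef_pos: [604.9, 80.6, 34.8]
eef_rot: [3.137, -0.001, 1.6]
wrist_force: [1.1, -3.0, 0.9]
finger_gap: 23.6
clock: 46.88
eef_pos: [603.6, 126.1, 34.8]
eef_rot: [3.137, -0.001, 1.6]
wrist_force: [-0.0, -3.0, 1.2]
finger_gap: 23.8
shift [ 0.0089 -0.0003 -0.0002] turn(mod180) -0.0 or 180.0 t 46.875 j6 0.12
```

```bash
python3 -m handwheel '[[0.009,0,0,0],[0.018,0,0,0],[0.027,0,0,0],[0.036,0,0,0],[0.044,0,0,0]]'; python3 -m handwheel '[[0.009,0,0,0],[0.018,0,0,0],[0.027,0,0,0],[0.032,0,0,0],[0.036,0,0,0]]'; python3 -c "
from h import *
go([600.5,217.7,35],91.7)"
```

```text
clock: 47.5
eef_pos: [602.2, 170.7, 34.8]
eef_rot: [3.137, -0.001, 1.6]
wrist_force: [-0.1, -2.4, 0.3]
finger_gap: 23.9
clock: 48.12
eef_pos: [601.1, 207.0, 34.8]
eef_rot: [3.137, -0.001, 1.6]
wrist_force: [0.0, -2.9, 0.0]
finger_gap: 23.8
shift [ 0.0107 -0.0003 -0.0002] turn(mod180) -0.0 or 180.0 t 48.125 j6 0.24
```

Smooth so far; creep to the back wall, watching the force.

```bash
python3 -m handwheel '[[0.003,0,0,0],[0.005,0,0,0],[0.007,0,0,0],[0.008,0,0,0]]'; python3 -m handwheel '[[0.001,0,0,0],[0.002,0,0,0],[0.003,0,0,0]]';python3 -m handwheel '[[0.001,0,0,0],[0.002,0,0,0]]'
```

```text
clock: 48.62
eef_pos: [600.9, 215.0, 34.8]
eef_rot: [3.137, -0.001, 1.6]
wrist_force: [-0.5, -2.2, 0.1]
finger_gap: 23.7
clock: 49.0
eef_pos: [600.6, 217.1, 34.8]
eef_rot: [3.138, 0.001, 1.6]
wrist_force: [-4.5, -13.9, 3.7]
finger_gap: 23.6
clock: 49.25
eef_pos: [600.1, 217.4, 34.8]
eef_rot: [3.14, 0.003, 1.599]
wrist_force: [-7.4, -18.7, 7.0]
finger_gap: 23.8
```

```bash
python3 -m handwheel '[[0.001,0,0,0],[0.002,0,0,0],[0.002,0,0,0]]'; python3 -m handwheel '[[0,0,0,0],[0,0,0,0],[0,0,0,0],[0,0,0,0]]' 0.5 20; python3 -m handwheel '[[-0.005,0,-0.02,0],[-0.01,0,-0.06,0],[-0.02,0,-0.12,0],[-0.06,0,-0.18,0],[-0.1,0,-0.22,0]]'; python3 -m handwheel '[[0,0,0,0],[0,0,0,0]]'; python3 - <<'E'
from h import *
c=cal("wrist"); im=cams.camera("wrist"); cv2.imwrite("pics/w16.png",im[:,:,::-1]);np.save("w16.npy",np.array([c[0],c[1],c[2],*c[3].ravel(),*c[4]]))
P=lambda p,z:(ray(c,p,z)[:2]-[1.6,0]).round(1)
y=mask(im,(20,120,50),(34,255,255)); k=rect(y); print(cv2.boundingRect(k)); print([P(q,60).tolist() for q in cv2.approxPolyDP(k,2,True)[:,0]])
sd=cams.camera("side"); cv2.imwrite("pics/side_end.png",sd[:,:,::-1])
out=np.hstack([cv2.resize(im,(400,300)),cv2.resize(sd[100:280,200:440],(400,300))])
cv2.imwrite("pics/end.png",out[:,:,::-1])
E
```

```text
clock: 49.62
eef_pos: [599.7, 217.8, 34.8]
eef_rot: [-3.141, 0.005, 1.598]
wrist_force: [-7.1, -15.0, 5.4]
finger_gap: 24.0
clock: 50.12
eef_pos: [599.7, 218.0, 34.8]
eef_rot: [3.141, 0.005, 1.598]
wrist_force: [-0.7, -0.5, 0.0]
finger_gap: 46.6
clock: 50.75
eef_pos: [602.1, 120.8, 256.6]
eef_rot: [3.139, 0.005, 1.599]
wrist_force: [0.7, -0.4, -0.4]
finger_gap: 47.0
clock: 51.0
eef_pos: [601.9, 120.9, 257.0]
eef_rot: [3.138, 0.005, 1.599]
wrist_force: [0.8, 0.3, -0.4]
finger_gap: 47.0
(427, 385, 27, 82)
[[731.0, -65.7], [728.3, -79.6], [729.9, -84.7], [739.7, -85.7], [746.6, -98.4], [753.4, -136.9], [751.5, -149.4], [746.7, -146.7], [748.7, -143.9], [750.1, -146.6], [745.3, -144.0], [743.7, -149.6], [740.8, -144.1], [748.7, -163.5], [761.0, -171.7], [764.5, -163.1], [763.6, -138.1], [755.7, -100.8], [739.4, -64.3]]
```

View pics/end.png

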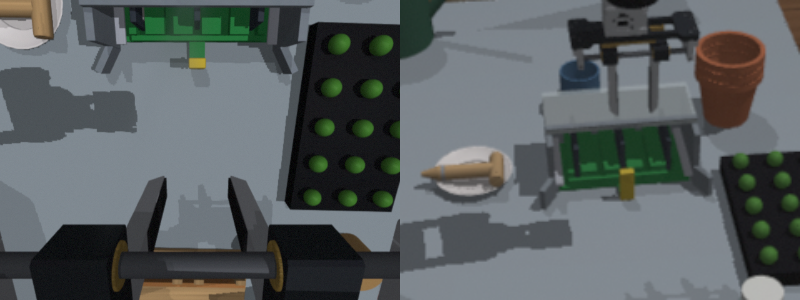

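```bash
python3 - <<'E'
from h import *
c=ldc("w16.npy"); im=cv2.imread("pics/w16.png")[:,:,::-1].copy()
P=lambda p,z:(ray(c,p,z)[:2]-[1.6,0]).round(1)
y=mask(im,(20,120,50),(34,255,255)); y[130:]=0; k=rect(y); b=cv2.boundingRect(k); print(b,cv2.approxPolyDP(k,2,True)[:,0].tolist())
for q in ((b[0],b[1]+b[3]),(b[0]+b[2],b[1]+b[3])): print("near bottom z0",P(q,0),"z60",P(q,60))
for r in range(90,112,2): print(r,im[r,315].tolist(),end=" ")
g=mask(im,(50,120,30),(75,255,255)); g[130:]=0
pts=[]
for x in (200,220,240,260,280,360,380,400,420): 
    rr=np.where(g[:,x])[0]
    if len(rr): pts.append(P((x,rr.max()),8))
pts=np.array(pts); print(pts.tolist()); f=np.polyfit(pts[:,0],pts[:,1],1); yy=np.radians(1.7)
print("rear edge yaw",np.degrees(np.arctan(f[0])),"y at centre x=599.5",np.polyval(f,599.5), "expected", 315.7-65)
E
```

```text
(302, 93, 27, 17) [[302, 94], [303, 108], [328, 107], [327, 93]]
near bottom z0 [587.4 210.5] z60 [589.  209.6]
near bottom z0 [614.4 211.3] z60 [612.2 210.3]
90 [53, 109, 65] 92 [93, 113, 59] 94 [170, 151, 62] 96 [176, 157, 62] 98 [175, 156, 61] 100 [176, 153, 60] 102 [176, 155, 64] 104 [171, 151, 57] 106 [173, 153, 61] 108 [142, 126, 56] 110 [90, 90, 73] [[491.4, 281.3], [508.6, 248.2], [527.7, 248.8], [546.8, 250.2], [565.8, 251.6], [642.2, 252.0], [661.4, 252.6], [680.5, 253.1], [699.7, 252.8]]
rear edge yaw -2.3694308657841714 y at centre x=599.5 254.18284595645935 expected 250.7
```

```bash
python3 -c "
from cell import manip; print(manip.sign_off())"
```

```text
the job is handed in; nothing more can be done
None
```

The job is done and handed in at about 51 s of the 210 s allowed. The dibber is on the saucer. The three plaques present (blue, yellow, white) stand in tray slots +80, 0 and −80, loaded while the tray was outside the bay. The loaded tray is slid into the bay with its handle outwards.

**Last checks**
- **Pictures:** the final view shows all three plaques standing, the dibber on the saucer and the handle outside.
- **Tray position:** the push met firm resistance (about 15–19 N) where the back wall was expected. The handle measured about 217 mm against 217.7 mm expected. The tray's rear edge measured about 251 mm against 250.7 mm.

**What failed or disagreed**
- **First dibber grasp:** I lifted before the fingers had closed and came up empty; the dibber had not moved, and the second grasp held.
- **Wrist camera:** it read world x about 2 mm high, so I corrected for that.
- **Tray angle:** my tray and bay measurements differ by about 0.3°, within their error. My line fit for the rear edge gave −2.4° because of one bad point; I set that point aside by hand and did not rerun the fit.
- **Fork, jar and mug:** I never worked near them, but I did not measure them again at the end.

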